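Rack the tube drifts all one way and wipe the bench plate clean

ROBOT

A 6-joint arm with a two-finger parallel gripper is mounted at the origin on the work surface. World frame = base frame: x ahead of the robot, y to its left, z up, the work surface at z = 0. Lengths are in m, angles in rad, forces in N, time in s.
With the tool pointing down it reaches from about 0.375 to 0.9 m from the base axis. Payload 3.1 kg.
Tool frame: the origin (TCP) lies at the very end of the fingers, on their centre line; the grasp point (between the pads) lies 19 mm behind it (grip_depth is the distance from the TCP to the grasp point, in m); z points along the fingers, y is the line along which they close (so a half turn about z gives the same grasp; the last joint's range is limited). The gripper opens to 85 mm and grips with 20 to 120 N. Pads are 22 mm wide; open, the fingers measure 114 mm over their backs; the gripper's body (76 mm by 85 mm) begins 54 mm behind the grasp point. The pads swing forward as they close: fully open they stand 13 mm farther back than shut.
Start: joints at [0.95, 0.527, 1.433, -0, 1.181, -0.178], TCP at [0.268, 0.565, 0.231] pointing down, gripper open.
Joint ranges: [-3.08, 3.08], [-0.75, 2.2], [0.22, 2.44], [-1.43, 4.57], [0, 2.65], [-2.85, 2.85]. Speed limits (rad/s): [2.79, 2.79, 3.14, 3.14, 3.14, 3.14].

INTERFACE

Orientations are given as a unit quaternion [x, y, z, w].
In Python, from station import * gives the robot as it stands.
- The arm moves only by the tool apply_moves, never from a script. Its argument "plan" is a list of rows, each a list of 7 numbers: the shift along the tool's x, y, z in m, then the turn, a rotation vector about the tool's x, y, z in rad, then the gripper command: -1 is fully open, 1 is shut, values between are in proportion. In form: [[dx, dy, dz, wx, wy, wz, jaw], ...]. A call has 1 to 8 rows; each row shifts and turns the commanded pose from where the row before left it, along the tool's axes as they then stand; what a row does not reach is not made up. A row lasts 1/8 s, in which the tool goes at most 62.5 mm and 10.7 degrees, less where a joint would pass 70% of its speed; a pose out of reach is approached as far as the arm can. A call is refused whole if a number of a shift passes 0.0625 or a number of a turn 0.188, either way. A call with a gripper value outside its range is refused whole. The fingers move at their own pace and stop on an object; "force" is the grip in N (left out, the last holds). Time passes only in rows, so rows that do not move let the fingers close. It gives the time, the measured TCP pose, the force, the opening and the grip force at its end, in the units of the state.
- sense(): the state, without advancing time (a new reading comes with each control period).
- snapshot(name): name is "side" or "top" or "wrist"; returns the picture (420x560x3 uint8, red, green, blue); there is no depth.
- calibration(name): a dict with "camera_matrix" (3x3 intrinsics, pixels), "R" (3x3) and "t" (3): a world point X has camera coordinates R X + t; the wrist camera has in their place "mount" (4x4, takes a point from camera to tool coordinates, whose origin is the TCP and whose axes are the flange's). Camera axes: x right, y down, z forward; pixel columns grow to the right and rows downward; lengths in m; the calibration is good to about 2 mm. A picture is of the moment at which its call begins: read the wrist's pose just before it. calibration takes no time and is no camera call.
- sign_off(): hands the job in; it is judged then, once.
The state is a dict: "t": time; "q": joint angles; "qd": joint speeds; "tau": joint torques, N m; "tcp_pos": TCP position; "tool_rot": TCP orientation; "force": force on the tool from outside, world axes, zero at the start; "ft_torque": the same for the moment, N m; "finger_gap": opening from 0.0 (shut) to 1.0 (fully open); "gripper_force": force on a finger pad.
Only numpy, scipy, OpenCV 4.12 (cv2) and the standard library are available. Lean on these libraries where they do the work, as an engineer would, in place of code of your own. Each camera call takes 0.05 s, during which the arm holds its last target. There are 200 camera calls.

TASK

Clear the bench plate: take the steel drifts one by one, feel in the bore of the clamped brass tube which end is chamfered (it goes in a little; a square end stops at the mouth), and lay every drift in a notch of its own in the wooden rack, chamfered ends all to the open front, square ends to the back board. Then, with the scraper block, wipe all brass offcuts off the plate into the scrap pan (push them, do not pick them up), and stand the block back upright on the middle of its cork pad. Leave the other things on the bench where they are.

Things in the scene. Friction and masses are not known exactly. Their poses are not given: they have to be found in the camera images.
- drift1: steel drift (tube mandrel): octagonal bar, 20 mm across flats, 110 mm long, 0.28 kg, lying level on a flat. Origin at its middle on its centre line, x axis along the bar. One end is cut square, 20 mm wide; the other has a lead-in chamfer, tapering over the last 13 mm to a nose 7 mm in diameter. Which end (+x or -x) is chamfered differs from drift to drift and must be found out
- drift2: steel drift (tube mandrel): octagonal bar, 20 mm across flats, 110 mm long, 0.28 kg, lying level on a flat. Origin at its middle on its centre line, x axis along the bar. One end is cut square, 20 mm wide; the other has a lead-in chamfer, tapering over the last 13 mm to a nose 7 mm in diameter. Which end (+x or -x) is chamfered differs from drift to drift and must be found out
- drift3: steel drift (tube mandrel): octagonal bar, 20 mm across flats, 110 mm long, 0.28 kg, lying level on a flat. Origin at its middle on its centre line, x axis along the bar. One end is cut square, 20 mm wide; the other has a lead-in chamfer, tapering over the last 13 mm to a nose 7 mm in diameter. Which end (+x or -x) is chamfered differs from drift to drift and must be found out
- drift4: steel drift (tube mandrel): octagonal bar, 20 mm across flats, 110 mm long, 0.28 kg, lying level on a flat. Origin at its middle on its centre line, x axis along the bar. One end is cut square, 20 mm wide; the other has a lead-in chamfer, tapering over the last 13 mm to a nose 7 mm in diameter. Which end (+x or -x) is chamfered differs from drift to drift and must be found out
- bore (a point): centre of the open mouth of the brass tube held level in the vise, 80 mm above the bench; axes as the vise, +x into the bore. Bore 16 mm in diameter, with a flat collar round it, 36 mm outside. A drift is thicker than the bore: pushed in along the axis a chamfered end enters some 8 mm before it stops (5 mm if 2 mm off-centre), a square end stops flat at the mouth, as either end does on the collar's face
- vise: small grey bench vise, fixed, about 115 x 85 mm and 103 mm high, its screw handle 61 mm out to +y, holding the brass tube; origin under its middle at bench level, x axis along the tube, from its mouth inwards. The mouth is 50 mm to the -x side of the origin, 32 mm in front of the jaws; nothing stands before it
- rack: wooden drift rack, fixed. Two notched rails along its x axis (y = -34 and +34 mm, 12 mm thick, tops at 50 mm); four pairs of 90-degree V-notches, at x = -81, -27, 27, 81 mm, each hold a drift lying along the rack's y axis, centre line 50 mm above the bench. Base board 12 mm thick; back board, 70 mm high, on the +y side; the -y side is the open front. Origin under the rails' middle at bench level
- plate: fixed steel bench plate, 200 mm (x) by 250 mm (y), top face 24 mm above the bench; a lip 4 mm thick rises 8 mm above the top along the -x, +x and +y edges; the -y edge is open, without lip. Origin under its centre at bench level
- pan: aluminium scrap pan, fixed, standing against the plate's open -y edge: 208 mm (x) by 100 mm (y), floor 2 mm above the bench, walls 30 mm high on the three sides away from the plate, 3 to 4 mm thick. Origin under its centre at bench level; axes parallel to the plate's
- offcut1: small loose brass offcut, a block about 15 x 12 x 9.5 mm, 13 g, lying on the plate; origin at the centre of its underside
- offcut2: small loose brass offcut, a block about 15 x 12 x 9.5 mm, 13 g, lying on the plate; origin at the centre of its underside
- offcut3: small loose brass offcut, a block about 15 x 12 x 9.5 mm, 13 g, lying on the plate; origin at the centre of its underside
- offcut4: small loose brass offcut, a block about 15 x 12 x 9.5 mm, 13 g, lying on the plate; origin at the centre of its underside
- offcut5: small loose brass offcut, a block about 15 x 12 x 9.5 mm, 13 g, lying on the plate; origin at the centre of its underside
- scraper: wooden scraper block, 0.14 kg: a bar 100 mm long (its x axis), 26 mm thick (y) and 22 mm high, with a grip 64 mm long and 20 mm thick standing on it, 62 mm high in all. Origin at the centre of its underside, z up
- pad: thin cork pad, fixed, 56 x 124 x 4 mm, on the bench beyond the plate, where the scraper block stands (long side along the pad's y axis). Origin under its centre; its top is 4 mm above the bench
- screwdriver: bystander: screwdriver lying near the robot
- crook: bystander: U-shaped brass tube, 17 mm thick, about 115 x 90 mm, lying flat
- oil: bystander: small glass oil bottle, 34 mm in diameter, 95 mm high, standing
- mouthpiece: bystander: brass mouthpiece standing on its rim, 29 mm in diameter, 80 mm high
- clarinet: bystander: black clarinet joint, 170 mm long, 29 mm thick, lying near the robot

How it is judged:
On the way, in this order (a step that is already met when the one before it is completed fails the run):
1. a drift has been held in line with the bore of the clamped tube, its end at the mouth (((x of drift1 in the frame of bore between -0.0575 and -0.03 m and y of drift1 in the frame of bore between -0.007 and 0.007 m and z of drift1 in the frame of bore between -0.007 and 0.007 m and angle between the x axis of drift1 and the x axis of bore, either way round below 0.15 rad) or (x of drift2 in the frame of bore between -0.0575 and -0.03 m and y of drift2 in the frame of bore between -0.007 and 0.007 m and z of drift2 in the frame of bore between -0.007 and 0.007 m and angle between the x axis of drift2 and the x axis of bore, either way round below 0.15 rad) or (x of drift3 in the frame of bore between -0.0575 and -0.03 m and y of drift3 in the frame of bore between -0.007 and 0.007 m and z of drift3 in the frame of bore between -0.007 and 0.007 m and angle between the x axis of drift3 and the x axis of bore, either way round below 0.15 rad) or (x of drift4 in the frame of bore between -0.0575 and -0.03 m and y of drift4 in the frame of bore between -0.007 and 0.007 m and z of drift4 in the frame of bore between -0.007 and 0.007 m and angle between the x axis of drift4 and the x axis of bore, either way round below 0.15 rad))), for 0.1 s.
2. every drift lies in the rack, chamfered end to the open front (z of drift1 in the frame of rack between 0.046 and 0.055 m and y of drift1 in the frame of rack between -0.016 and 0.016 m and x of drift1 in the frame of rack between -0.1 and 0.1 m and angle between the x axis of each of drift1, drift2, drift3, drift4 and the y axis of rack, either way round below 0.1 rad and y of each of drift1_c1, drift2_c1, drift3_c1, drift4_c1 in the frame of rack below -0.025 m and linear speed of each of drift1, drift2, drift3, drift4 below 0.02 m/s and z of drift2 in the frame of rack between 0.046 and 0.055 m and y of drift2 in the frame of rack between -0.016 and 0.016 m and x of drift2 in the frame of rack between -0.1 and 0.1 m and z of drift3 in the frame of rack between 0.046 and 0.055 m and y of drift3 in the frame of rack between -0.016 and 0.016 m and x of drift3 in the frame of rack between -0.1 and 0.1 m and z of drift4 in the frame of rack between 0.046 and 0.055 m and y of drift4 in the frame of rack between -0.016 and 0.016 m and x of drift4 in the frame of rack between -0.1 and 0.1 m), for 0.2 s.
3. the scraper block pushes an offcut ((contact force between scraper and offcut1 above 0.03 N or contact force between scraper and offcut2 above 0.03 N or contact force between scraper and offcut3 above 0.03 N or contact force between scraper and offcut4 above 0.03 N or contact force between scraper and offcut5 above 0.03 N)), for 0.02 s.
4. all offcuts are in the scrap pan (x of offcut1 in the frame of pan between -0.105 and 0.105 m and y of each of offcut1, offcut2, offcut3, offcut4, offcut5 in the frame of pan above -0.052 m and ((y of offcut1 in the frame of pan below 0.056 m and z of offcut1 in the frame of pan below 0.0205 m) or (y of offcut1 in the frame of pan below 0.047 m and z of offcut1 in the frame of pan below 0.03 m)) and x of offcut2 in the frame of pan between -0.105 and 0.105 m and ((y of offcut2 in the frame of pan below 0.056 m and z of offcut2 in the frame of pan below 0.0205 m) or (y of offcut2 in the frame of pan below 0.047 m and z of offcut2 in the frame of pan below 0.03 m)) and x of offcut3 in the frame of pan between -0.105 and 0.105 m and ((y of offcut3 in the frame of pan below 0.056 m and z of offcut3 in the frame of pan below 0.0205 m) or (y of offcut3 in the frame of pan below 0.047 m and z of offcut3 in the frame of pan below 0.03 m)) and x of offcut4 in the frame of pan between -0.105 and 0.105 m and ((y of offcut4 in the frame of pan below 0.056 m and z of offcut4 in the frame of pan below 0.0205 m) or (y of offcut4 in the frame of pan below 0.047 m and z of offcut4 in the frame of pan below 0.03 m)) and x of offcut5 in the frame of pan between -0.105 and 0.105 m and ((y of offcut5 in the frame of pan below 0.056 m and z of offcut5 in the frame of pan below 0.0205 m) or (y of offcut5 in the frame of pan below 0.047 m and z of offcut5 in the frame of pan below 0.03 m))), for 0.2 s.
At the end, for the whole second after the job is handed in: Each drift at rest in a rack notch (height within 4 mm, direction 0.1 rad, middle 16 mm), chamfered end to the open front; every offcut off the plate and inside the pan; the scraper block upright and at rest on its pad, within 30 mm of the pad's centre; bystanders within 30 mm of where they were (all of step 2 and all of step 4 and horizontal distance between scraper and pad below 0.03 m and angle between scraper's own z axis and vertical below 0.1 rad and height (world z) of scraper below 0.008 m and linear speed of scraper below 0.02 m/s); the robot touches nothing.
It fails at once if an offcut is picked up (lifted 50 mm or more above the plate) (height (world z) of any of offcut1, offcut2, offcut3, offcut4, offcut5 above 0.075 m).
It fails at once if a bystander (crook, oil bottle, mouthpiece, clarinet joint, screwdriver) is moved by more than 30 mm (distance of any of crook, oil, mouthpiece, clarinet, screwdriver from where it was at the start of the episode above 0.03 m).
Of drift1, drift2, drift3, drift4 only 2 to 4 are there at a start; the rules pass over those that are not, and their reading is None.
Of offcut1, offcut2, offcut3, offcut4, offcut5 only 3 to 5 are there at a start; the rules pass over those that are not, and their reading is None.
At some moment in a run one of drift1, drift2, drift3, drift4 may be knocked a few centimetres aside while the robot is not near it.
Once in a run the grip may slacken for a moment while it holds something.
It also fails if it takes over 210 s, if anything falls off the work surface, if the arm or the gripper's body presses on something with over 40 N, if the wrist force passes 120 N, or if a joint passes its speed limit or range.

## Working session

There is one attempt and no reset: what is moved stays moved. The work goes in short steps, Python scripts to look and compute and a tool call to move; the robot and the scene stay as the last step left them, time stands still between calls to the robot, and variables do not carry over. Pictures are saved under pics/ and viewed, at most 17 in all, crops included, and the job is handed in when it is done.

Besides the shell and the picture viewer there is one more tool, called after "Call:" in YAML: its name, and indented under it one key for each argument. apply_moves: Moves the arm, as the interface text tells. Its arguments: {"type":"object","properties":{"plan":{"type":"array"},"force":{"type":"number"}},"required":["plan"]}

```bash
ls; mkdir -p pics; python3 - <<'E'
from station import *
import cv2
print(sense())
for n in("top","side"):
    cv2.imwrite(f"pics/{n}0.png",snapshot(n)[:,:,::-1]); c=calibration(n); print(n,c)
print(calibration("wrist"))
E
```

```text
pics
{'t': 0.0, 'q': array([ 9.49472858e-01,  5.28457701e-01,  1.43392128e+00, -6.38668185e-06,
        1.18136697e+00, -1.78510212e-01]), 'qd': array([ 0.00121551,  0.00030839,  0.00035127,  0.00013718, -0.00103427,
       -0.00032009]), 'tau': array([ 1.35394082e-03, -4.42354989e+01, -1.78024220e+01,  3.72542513e-05,
        8.42275622e-03,  1.10990632e-05]), 'tcp_pos': array([0.26735869, 0.56413552, 0.23033277]), 'tool_rot': array([ 2.19600819e-01,  9.75589217e-01, -9.92845647e-04, -4.16465185e-04]), 'force': array([0.04264356, 0.340933  , 0.81721448]), 'ft_torque': array([-0.01084595,  0.03070848,  0.04186604]), 'gripper_force': 0.0, 'finger_gap': 1.0031223524507573}
top {'camera_matrix': array([[440.4571662 ,   0.        , 281.28927279],
       [  0.        , 440.4571662 , 211.15342554],
       [  0.        ,   0.        ,   1.        ]]), 'R': array([[-0.02861866, -0.99951441, -0.01232564],
       [-0.99543775,  0.0296204 , -0.09069901],
       [ 0.09102006,  0.00967372, -0.99580207]]), 't': array([0.02574023, 0.55363387, 0.93287315])}
side {'camera_matrix': array([[410.4762240
[... 160 characters left out ...]
, -0.29236917,  0.01985229],
       [-0.22660574,  0.69468585, -0.68268691],
       [ 0.18580549, -0.65721522, -0.73044129]]), 't': array([0.50407879, 0.1860261 , 0.98677   ])}
{'camera_matrix': array([[320.3792142 ,   0.        , 279.96718253],
       [  0.        , 320.3792142 , 204.53522801],
       [  0.        ,   0.        ,   1.        ]]), 'mount': array([[ 4.49755985e-04, -9.49333705e-01, -3.14269493e-01,
         8.02441009e-02],
       [ 9.99999877e-01,  3.61378809e-04,  3.39475669e-04,
        -5.11714544e-04],
       [-2.08705360e-04, -3.14269607e-01,  9.49333751e-01,
        -1.42276044e-01],
       [ 0.00000000e+00,  0.00000000e+00,  0.00000000e+00,
         1.00000000e+00]])}
```

View pics/top0.png

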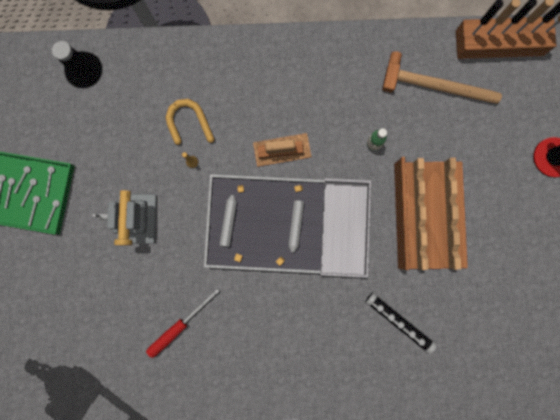

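View pics/side0.png

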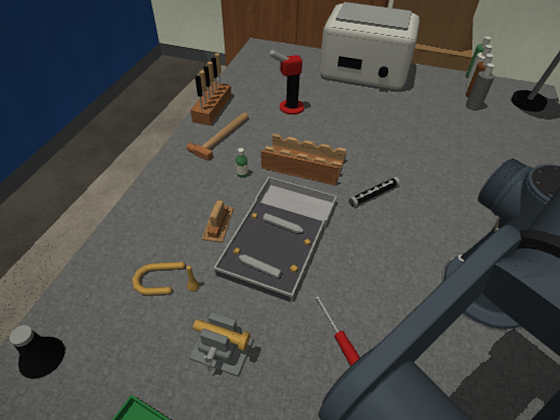

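```bash
python3 - <<'E'
import cv2,numpy as np
t=cv2.imread("pics/top0.png");s=cv2.imread("pics/side0.png")
a=cv2.resize(t[120:290,90:290],None,fx=4,fy=3.5,interpolation=2)
cv2.imwrite("pics/a.png",cv2.resize(t[140:290,90:290],(800,600),interpolation=2))
cv2.imwrite("pics/b.png",cv2.resize(t[140:290,280:480],(800,600),interpolation=2))
cv2.imwrite("pics/c.png",cv2.resize(s[130:385,180:350],(400,600),interpolation=2))
E
```

```text
(no output)
```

View pics/a.png

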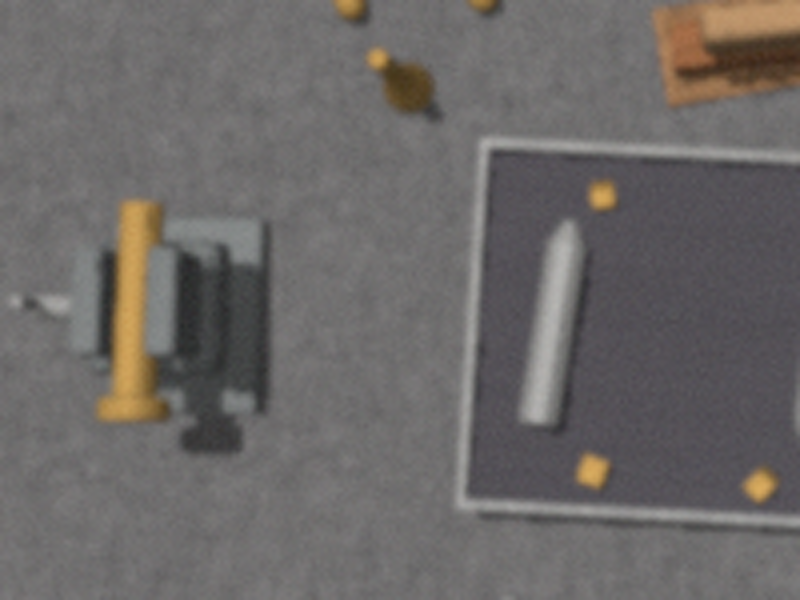

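View pics/b.png

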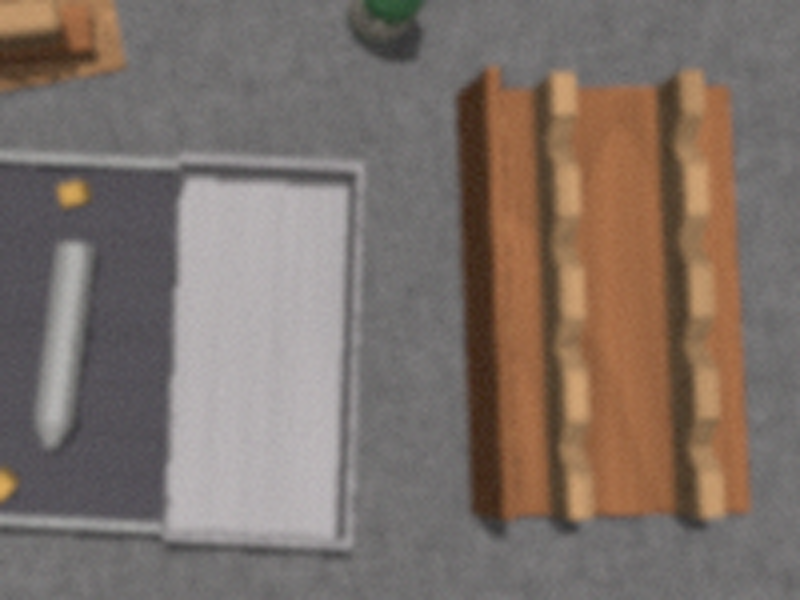

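View pics/c.png

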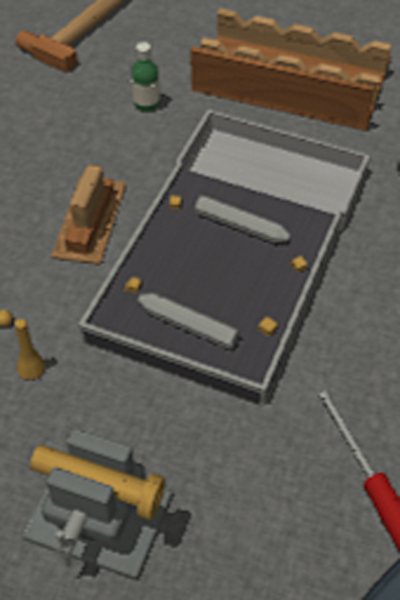

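```bash
cat > h.py <<'E'
from station import *
import numpy as np, cv2
from scipy.optimize import least_squares
from scipy.spatial.transform import Rotation as Ro
K={n:calibration(n) for n in("top","side","wrist")}
def proj(n,X,pose=None):
    X=np.atleast_2d(X).astype(float);c=K[n]
    if pose is None: P=X@c["R"].T+c["t"]
    else:
        p,q=pose; T=(X-p)@Ro.from_quat(q).as_matrix(); M=c["mount"]; P=(T-M[:3,3])@M[:3,:3]
    uv=P@c["camera_matrix"].T; return uv[:,:2]/uv[:,2:]
def px2w(n,uv,z,pose=None):
    c=K[n]; d=np.linalg.inv(c["camera_matrix"])@np.array([*uv,1.])
    if pose is None: o=-c["R"].T@c["t"]; d=c["R"].T@d
    else:
        p,q=pose;R=Ro.from_quat(q).as_matrix();M=c["mount"]; o=p+R@M[:3,3]; d=R@M[:3,:3]@d
    return o+d*(z-o[2])/d[2]
def place(p,X):
    X=np.atleast_2d(X);c,s=np.cos(p[2]),np.sin(p[2])
    return np.c_[p[0]+c*X[:,0]-s*X[:,1],p[1]+s*X[:,0]+c*X[:,1],X[:,2]]
def fit(obs,p0,pose=None):
    "obs: list of (cam, model xyz, px) -> x,y,yaw"
    f=lambda p:np.concatenate([(proj(n,place(p,X),pose)-u).ravel() for n,X,u in obs])
    r=least_squares(f,p0); return r.x,np.abs(r.fun).max()
A=lambda x,y:(90+x/4,140+y/4)
B=lambda x,y:(280+x/4,140+y/4)
C=lambda x,y:(180+x/2.353,130+y/2.353)
E
python3 - <<'E'
from h import *
T="top"
S="side"
print("plate",fit([(T,[-.1,.125,.032],A(460,507)),(T,[.1,.125,.032],A(483,142)),(T,[.104,-.225,.03],B(365,160)),(T,[-.104,-.225,.03],B(350,550))],[.5,0,0]))
print("rack",fit([(T,[.105,.034,.05],B(563,72)),(T,[-.105,.034,.05],B(580,520)),(T,[.105,-.034,.05],B(690,72)),(T,[-.105,-.034,.05],B(710,520))],[.5,-.3,0]))
for n,a in[("tube far",A(142,203)),("tube near",A(132,398)),("collar bot",A(132,420))]: print(n,px2w(T,a,.0875))
for n,a,z in[("A nose",A(569,220),.034),("A sq",A(540,425),.042),("B nose",B(52,448),.034),("B sq",B(76,242),.042)]: print(n,px2w(T,a,z))
for n,a in[("o1",A(602,196)),("o2",A(593,471)),("o3",A(760,486)),("o4",B(72,193))]: print(n,px2w(T,a,.0335))
for n,a in [("grip L",A(705,22)),("gripL2",A(760,20)),("grip R",B(62,28))]: print(n,px2w(T,a,.066))
for n,a in [("pad",A(652,10)),("pad",A(670,105)),("pad",B(126,66)),("pad",B(113,0))]: print(n,px2w(T,a,.004))
for n,a in [("pad",C(90,180)),("pad",C(127,182)),("pad",C(98,262)),("pad",C(52,250))]: print(n,px2w(S,a,.004))
E
```

```text
plate (array([ 0.52821888,  0.04469776, -0.07734176]), np.float64(0.7306438940576072))
rack (array([ 0.53678279, -0.32279737, -0.01747672]), np.float64(6.73060701015595))
tube far [0.59998128 0.3272228  0.0875    ]
tube near [0.50024632 0.33196178 0.0875    ]
collar bot [0.48910266 0.33191601 0.0875    ]
A nose [0.5916318  0.11465809 0.034     ]
A sq [0.48131235 0.13114633 0.042     ]
B nose [ 0.46500079 -0.01301755  0.034     ]
B sq [ 0.5743913  -0.02914977  0.042     ]
o1 [0.60426812 0.09656177 0.0335    ]
o2 [0.45610843 0.10437609 0.0335    ]
o3 [0.44561036 0.01533414 0.0335    ]
o4 [ 0.60211939 -0.02811424  0.0335    ]
grip L [0.69057032 0.03694845 0.066     ]
gripL2 [0.69072621 0.00788542 0.066     ]
grip R [ 0.68539735 -0.02468283  0.066     ]
pad [0.71358854 0.06917704 0.004     ]
pad [0.65893523 0.06030295 0.004     ]
pad [ 0.67737222 -0.06162451  0.004     ]
pad [ 0.71537618 -0.05561998  0.004     ]
pad [ 0.71724139 -0.04894857  0.004     ]
pad [ 0.67430756 -0.05951369  0.004     ]
pad [0.66055231 0.06405876 0.004     ]
pad [0.71562803 0.06389384 0.004     ]
```

Call:
apply_moves:
  plan:
    - [-0.048,-0.0315,0.006,0,0,0,-1]
    - [-0.048,-0.0315,0.006,0,0,0,-1]
    - [-0.048,-0.0315,0.006,0,0,0,-1]
    - [-0.048,-0.0315,0.006,0,0,0,-1]
    - [-0.048,-0.0315,0.006,0,0,0,-1]
    - [-0.048,-0.0315,0.006,0,0,0,-1]
    - [-0.048,-0.0315,0.006,0,0,0,-1]
    - [-0.048,-0.0315,0.006,0,0,0,-1]

```text
t: 1.1
tcp_pos: [0.5074, 0.1708, 0.1829]
tool_rot: [0.22, 0.976, 0.0, -0.0]
force: [0.7, -0.0, -0.6]
finger_gap: 0.998
gripper_force: 0.0
```

Call:
apply_moves:
  plan:
    - [-0.048,-0.031,0,0,0,0,0.06]
    - [0,0,0,0,0,-0.15,0.06]
    - [0,0,0,0,0,-0.145,0.06]
    - [0,0,0,0,0,0,0.06]

```text
t: 1.6
tcp_pos: [0.5366, 0.1236, 0.1829]
tool_rot: [0.075, 0.997, -0.0, -0.0]
force: [-0.4, 0.4, 0.0]
finger_gap: 0.474
gripper_force: 0.0
```

```bash
cat >> h.py <<'E'
def pose():
    s=sense(); return s["tcp_pos"],s["tool_rot"]
def snap(name):
    p=pose(); im=snapshot("wrist")[:,:,::-1].copy(); cv2.imwrite(f"pics/{name}.png",im); np.savez(f"pics/{name}.npz",p=p[0],q=p[1]); return im,p
def ld(name):
    d=np.load(f"pics/{name}.npz"); return d["p"],d["q"]
def to(pos,ang=None):
    "tool-axis shift to reach pos, tool-z turn to bring tool y to angle ang"
    p,q=pose();R=Ro.from_quat(q).as_matrix(); a=np.arctan2(R[1,1],R[0,1])
    w=None if ang is None else -((ang-a+np.pi)%(2*np.pi)-np.pi)
    print("shift",np.round(R.T@(np.array(pos)-p),4),"turn z",w,"yang",round(a,4),"tilt",np.round(R[:2,2],4),"p",np.round(p,4))
E
python3 - <<'E'
from h import *
snap("w1"); to([.5365,.1229,.15],1.423); print(sense()["q"])
E
```

```text
shift [-0.0001 -0.0009  0.033 ] turn z -0.002565309368049107 yang 1.4204 tilt [-0.0007 -0.    ] p [0.5366 0.1238 0.183 ]
[ 2.38719127e-02  4.91794397e-01  1.66919580e+00 -2.26662819e-05
  9.81306218e-01 -1.39655012e+00]
```

View pics/w1.png

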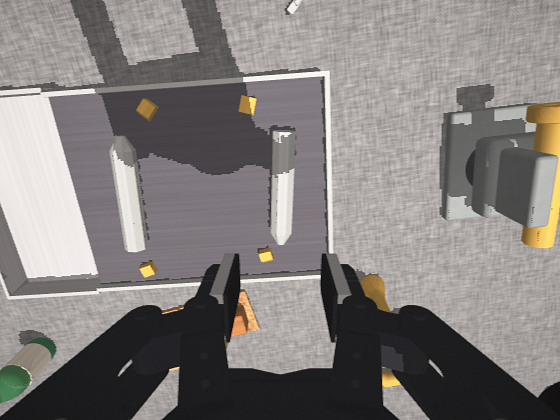

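```bash
python3 - <<'E'
from h import *
P=ld("w1"); W="wrist"
for n,u,z in[("A sq",(284,128),.044),("A nose",(281,244),.034),("A mid",(283,185),.044),("B sq",(134,250),.042),("B nose",(121,138),.034),("B mid",(128,195),.044),("o",(147,109),.03),("o",(248,104),.03),("o",(265,256),.03),("o",(148,270),.03),
 ("plate c",(328,72),.032),("plate c",(330,272),.032),("tube L edge collar top",(527,104),.08),("collar L bot",(527,122),.08),("tube end L",(522,245),.08)]: print(n,px2w(W,u,z,P)[:2].round(4))
print(sense()["force"])
E
```

```text
A sq [0.4811 0.1349]
A nose [0.5933 0.1155]
A mid [0.5309 0.1267]
B sq [ 0.5746 -0.0268]
B nose [ 0.4689 -0.0108]
B mid [ 0.5191 -0.015 ]
o [0.4481 0.0176]
o [0.4572 0.1066]
o [0.6061 0.0971]
o [ 0.604 -0.026]
plate c [0.4419 0.1785]
plate c [0.6333 0.1609]
tube L edge collar top [0.4876 0.3129]
collar L bot [0.5007 0.3141]
tube end L [0.603 0.319]
[ 2.09882269e-01  4.44679168e-04 -6.52295065e-01]
```

Call:
apply_moves:
  plan:
    - [0,0.002,0.05,0,0,0.01,0.06]
    - [0,0,0.05,0,0,0,0.06]
    - [0,0,0.03,0,0,0,0.06]
    - [0,0,0.015,0,0,0,0.06]
    - [0,0,0.0105,0,0,0,0.06]
    - [0,0,0,0,0,0,0.06]

```text
t: 2.4
tcp_pos: [0.5374, 0.126, 0.0279]
tool_rot: [0.079, 0.997, 0.0, 0.0]
force: [-0.3, 0.7, -0.3]
finger_gap: 0.474
gripper_force: 0.0
```

Call:
apply_moves:
  plan:
    - [0,0,0,0,0,0,0.4]
    - [0,0,0,0,0,0,1]
    - [0,0,0,0,0,0,1]
    - [0,0,0,0,0,0,1]
    - [0,0,0,0,0,0,1]
  force: 80

```text
t: 3.02
tcp_pos: [0.538, 0.1259, 0.0292]
tool_rot: [0.079, 0.997, 0.0, 0.001]
force: [-0.9, -0.2, 6.6]
finger_gap: 0.203
gripper_force: 78.9
```

Call:
apply_moves:
  plan:
    - [0,0,-0.01,0,0,0,1]
    - [0,0,-0.02,0,0,0,1]
    - [0,0,-0.03,0,0,0,1]
    - [0,0,-0.05,0,0,0,1]
    - [0,0,0,0,0,0,1]

```text
t: 3.65
tcp_pos: [0.5399, 0.1261, 0.1417]
tool_rot: [0.079, 0.997, 0.0, 0.004]
force: [0.5, -0.3, -2.1]
finger_gap: 0.202
gripper_force: 78.6
```

```bash
python3 - <<'E'
from h import *
snap("w2"); to([.398,.335,.12],1.524); s=sense();print(s["finger_gap"],s["force"])
E
```

```text
shift [0.1712 0.1845 0.019 ] turn z -0.11086945910895452 yang 1.4131 tilt [0.004  0.0001] p [0.538  0.126  0.1396]
0.20414677083923674 [-0.05388572 -0.72252017 -2.23986612]
```

View pics/w2.png

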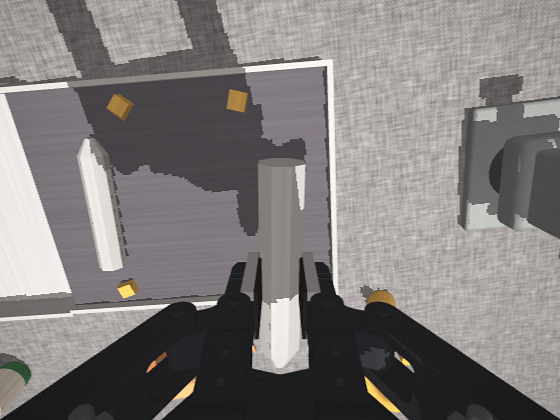

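Call:
apply_moves:
  plan:
    - [0.0342,0.0369,0,0,0,0,1]
    - [0.0342,0.0369,0,0,0,0,1]
    - [0.0342,0.0369,0,0,0,0,1]
    - [0.0342,0.0369,0.01,0,0,0,1]
    - [0.0342,0.0369,0.01,0,0,-0.11,1]
    - [0,0,0.045,0,0,0,1]
    - [0,0,0,0,0,0,1]

```text
t: 4.58
tcp_pos: [0.3931, 0.3335, 0.0691]
tool_rot: [0.023, 1.0, -0.003, -0.005]
force: [-1.0, 0.5, -1.5]
finger_gap: 0.206
gripper_force: 79.1
```

```bash
python3 - <<'E'
from h import *
i,_=snap("w3"); t=snapshot("top")[:,:,::-1]; s=snapshot("side")[:,:,::-1]
o=np.hstack([cv2.resize(i[180:,:],(560,240)),np.zeros((240,240,3),np.uint8)])
v=np.hstack([cv2.resize(t[170:270,80:200],(400,333),interpolation=2),cv2.resize(s[290:390,170:290],(400,333),interpolation=2)])
cv2.imwrite("pics/m3.png",np.vstack([o,v])); to([.398,.335,.0752],1.524); s=sense();print(s["finger_gap"],s["force"])
E
```

```text
shift [-0.0002  0.0004 -0.0021] turn z -0.0019992456419926086 yang 1.522 tilt [-0.     -0.0001] p [0.3977 0.3346 0.0731]
0.2045722090442069 [-0.11579707 -1.01621911 -1.99366594]
```

View pics/m3.png

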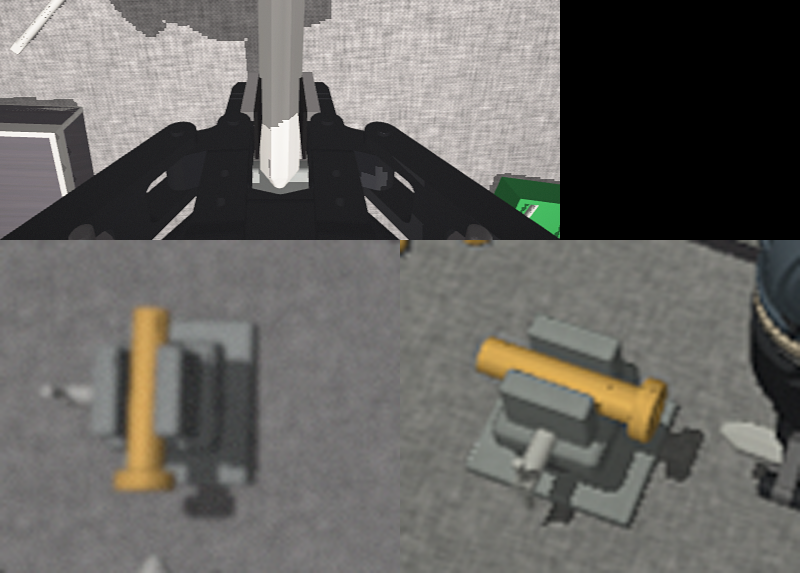

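```bash
cat >> h.py <<'E'
def tri(ut,us):
    f=lambda X:np.r_[proj("top",X)[0]-ut,proj("side",X)[0]-us]
    r=least_squares(f,[.5,.2,.05]); return r.x.round(4),r.fun.round(1)
E
python3 - <<'E'
from h import *
t=lambda x,y:np.array([80+x*.3,170+(y-240)*.3]); s=lambda x,y:np.array([170+(x-400)*.3,290+(y-240)*.3])
print("nose",tri(t(151,557),s(722,432)))
print(pose()[0])
# tube axis: predict silhouettes for candidate mouth
for P in([.4876,.331,.08],[.4876,.331,.098],[.4876,.349,.08],[.4876,.313,.08],[.4876,.331,.062]):
    a=proj("top",P)[0];b=proj("side",P)[0]; print(P,((a-[80,170])/.3+[0,240]).round(),((b-[170,290])/.3+[400,240]).round())
E
```

```text
nose (array([0.4492, 0.3326, 0.0732]), array([-0.1, -0.5,  0.5,  0.1]))
[0.39773678 0.33459    0.07308628]
[0.4876, 0.331, 0.08] [149. 493.] [662. 406.]
[0.4876, 0.331, 0.098] [138. 492.] [661. 392.]
[0.4876, 0.349, 0.08] [120. 493.] [652. 434.]
[0.4876, 0.313, 0.08] [179. 492.] [672. 378.]
[0.4876, 0.331, 0.062] [160. 493.] [663. 419.]
```

Call:
apply_moves:
  plan:
    - [0,0.002,-0.003,0,0,0,1]
    - [-0.015,0,0,0,0,0,1]
    - [-0.013,0,0,0,0,0,1]
    - [-0.002,0,0,0,0,0,1]
    - [0,0,0,0,0,0,1]

```text
t: 5.35
tcp_pos: [0.4274, 0.3353, 0.0757]
tool_rot: [0.024, 1.0, -0.0, -0.0]
force: [-0.3, 0.1, -2.0]
finger_gap: 0.201
gripper_force: 79.1
```

Call:
apply_moves:
  plan:
    - [-0.002,0,0,0,0,0,1]
    - [-0.002,0,0,0,0,0,1]
    - [-0.002,0,0,0,0,0,1]
    - [0,0,0,0,0,0,1]

```text
t: 5.85
tcp_pos: [0.4335, 0.3353, 0.0758]
tool_rot: [0.024, 1.0, 0.0, 0.0]
force: [-0.0, -0.5, -1.7]
finger_gap: 0.213
gripper_force: 52.3
```

Call:
apply_moves:
  plan:
    - [-0.001,0,0,0,0,0,1]
    - [-0.001,0,0,0,0,0,1]
    - [-0.001,0,0,0,0,0,1]
    - [0,0,0,0,0,0,1]

```text
t: 6.35
tcp_pos: [0.4364, 0.3351, 0.0758]
tool_rot: [0.024, 1.0, 0.0, 0.0]
force: [-0.9, -0.0, -1.5]
finger_gap: 0.205
gripper_force: 82.3
```

Call:
apply_moves:
  plan:
    - [-0.001,0,0,0,0,0,1]
    - [-0.001,0,0,0,0,0,1]
    - [-0.001,0,0,0,0,0,1]
    - [0,0,0,0,0,0,1]

```text
t: 6.85
tcp_pos: [0.4384, 0.335, 0.0756]
tool_rot: [0.024, 1.0, -0.0, -0.001]
force: [-3.1, 1.6, -1.9]
finger_gap: 0.202
gripper_force: 82.4
```

Call:
apply_moves:
  plan:
    - [-0.001,0,0,0,0,0,1]
    - [-0.001,0,0,0,0,0,1]
    - [0,0,0,0,0,0,1]

```text
t: 7.22
tcp_pos: [0.4393, 0.335, 0.0755]
tool_rot: [0.024, 1.0, -0.0, -0.002]
force: [-5.1, 4.1, -2.1]
finger_gap: 0.201
gripper_force: 82.4
```

```bash
python3 - <<'E'
from h import *
i,_=snap("w4"); t=snapshot("top")[:,:,::-1]; s=snapshot("side")[:,:,::-1]
v=np.hstack([cv2.resize(t[170:290,80:200],(400,400),interpolation=2),cv2.resize(s[290:410,190:310],(400,400),interpolation=2)])
cv2.imwrite("pics/m4.png",np.vstack([v,np.hstack([cv2.resize(i[260:400,180:380],(280,200)),i[140:340,180:380],np.zeros((200,320,3),np.uint8)])])); print(sense()["force"],sense()["ft_torque"])
E
```

```text
[-5.52084848  4.21252366 -2.13695798] [0.62069587 0.93712623 0.16624134]
```

View pics/m4.png

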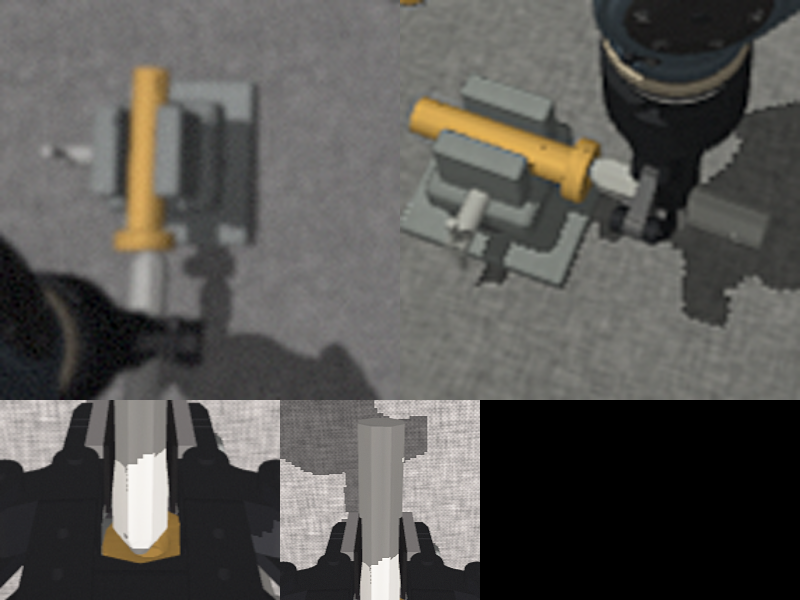

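Call:
apply_moves:
  plan:
    - [0,0.001,0,0,0,0,1]
    - [0,0.001,0,0,0,0,1]
    - [-0.001,0,0,0,0,0,1]
    - [0,0,0,0,0,0,1]

```text
t: 7.88
tcp_pos: [0.4423, 0.3369, 0.0758]
tool_rot: [0.024, 1.0, 0.0, -0.0]
force: [-2.7, 3.7, -3.4]
finger_gap: 0.208
gripper_force: 82.4
```

Call:
apply_moves:
  plan:
    - [-0.001,0,0,0,0,0,1]
    - [-0.001,0,0,0,0,0,1]
    - [0,0,0,0,0,0,1]

```text
t: 8.25
tcp_pos: [0.4427, 0.3368, 0.0756]
tool_rot: [0.024, 1.0, -0.0, -0.002]
force: [-6.8, 4.0, -1.8]
finger_gap: 0.201
gripper_force: 82.4
```

Call:
apply_moves:
  plan:
    - [-0.001,0,0,0,0,0,1]
    - [-0.001,0,0,0,0,0,1]
    - [0,0,0,0,0,0,1]

```text
t: 8.62
tcp_pos: [0.443, 0.3368, 0.0754]
tool_rot: [0.024, 1.0, -0.0, -0.003]
force: [-9.0, 4.7, -0.5]
finger_gap: 0.204
gripper_force: 82.6
```

Call:
apply_moves:
  plan:
    - [0.015,0,0,0,0,0,1]
    - [0.02,0,0,0,0,0,1]
    - [0,0,-0.03,0,0,0,1]
    - [0,0,-0.05,0,0,0,1]
    - [0,0,-0.05,0,0,0,1]
    - [0,0,0,0,0,0,1]

```text
t: 9.38
tcp_pos: [0.4149, 0.3395, 0.2103]
tool_rot: [0.024, 1.0, 0.002, 0.006]
force: [-0.1, -0.1, -3.0]
finger_gap: 0.203
gripper_force: 82.4
```

```bash
python3 - <<'E'
from h import *
to([.537,-.30,.2],-.0475)
E
```

```text
shift [-0.1524 -0.6329  0.0088] turn z 1.5704894835054732 yang 1.523 tilt [0.0116 0.0046] p [0.4149 0.3395 0.2103]
```

Call:
apply_moves:
  plan:
    - [-0.0127,-0.0527,0,0,0,0,1]
    - [-0.0127,-0.0527,0,0,0,0,1]
    - [-0.0127,-0.0527,0,0,0,0,1]
    - [-0.0127,-0.0527,0,0,0,0,1]
    - [-0.0127,-0.0527,0,0,0,0,1]
    - [-0.0127,-0.0527,0,0,0,0,1]
    - [-0.0127,-0.0527,0,0,0,0,1]
    - [-0.0127,-0.0527,0,0,0,0,1]

```text
t: 10.38
tcp_pos: [0.4921, -0.0898, 0.2047]
tool_rot: [0.024, 1.0, -0.0, -0.001]
force: [0.6, 0.1, -2.6]
finger_gap: 0.201
gripper_force: 82.4
```

Call:
apply_moves:
  plan:
    - [-0.0127,-0.0527,0,0,0,0,1]
    - [-0.0127,-0.0527,0,0,0,0,1]
    - [-0.0127,-0.0527,0,0,0,0,1]
    - [-0.0127,-0.0527,0,0,0,0,1]
    - [0,0,0,0,0,0.157,1]
    - [0,0,0,0,0,0.157,1]
    - [0,0,0,0,0,0.157,1]
    - [0,0,0,0,0,0.157,1]

```text
t: 11.38
tcp_pos: [0.5323, -0.3007, 0.2039]
tool_rot: [0.334, 0.942, -0.0, -0.001]
force: [-0.7, -0.6, -1.7]
finger_gap: 0.205
gripper_force: 82.4
```

Call:
apply_moves:
  plan:
    - [0,0,0,0,0,0.157,1]
    - [0,0,0,0,0,0.157,1]
    - [0,0,0,0,0,0.157,1]
    - [0,0,0,0,0,0.157,1]
    - [0,0,0,0,0,0.157,1]
    - [0,0,0,0,0,0.157,1]
    - [0,0,0,0,0,0,1]

```text
t: 12.25
tcp_pos: [0.5325, -0.3006, 0.2043]
tool_rot: [0.723, 0.691, -0.001, -0.001]
force: [-0.8, 0.2, -1.1]
finger_gap: 0.205
gripper_force: 82.3
```

```bash
python3 - <<'E'
from h import *
snap("w5"); to([.537,-.30,.2],-.0475); print(sense()["q"])
E
```

```text
shift [0.0008 0.0043 0.0045] turn z 0.002904910162814467 yang -0.0446 tilt [-0.0018  0.0007] p [ 0.5327 -0.3006  0.2045]
[-6.95931700e-01  5.40634102e-01  1.49344711e+00 -7.24800350e-04
  1.10932551e+00 -6.51012757e-01]
```

View pics/w5.png

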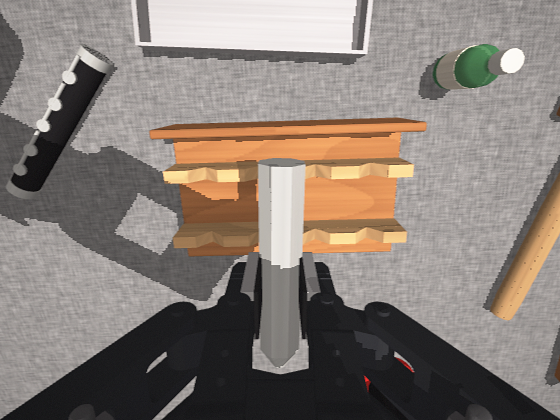

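```bash
python3 - <<'E'
from h import *
P=ld("w5");W="wrist"
w=lambda u,z=.05:px2w(W,u,z,P)[:2].round(4)
im=cv2.imread("pics/w5.png")
print("back rail",w((164,172)),w((413,163)),"front",w((174,236)),w((406,224)))
print("backboard top edge far",w((150,131),.07),w((425,122),.07), "w/ pan")
T=lambda u,z=.05:px2w("top",u,z)[:2].round(4)
print("top: back",T(B(563,72)),T(B(580,520)),"front",T(B(690,72)),T(B(710,520)))
hsv=cv2.cvtColor(im,cv2.COLOR_BGR2HSV)
m=((hsv[:,:,0]>14)&(hsv[:,:,0]<25)&(hsv[:,:,1]>60)).astype(np.uint8)
for n,(a,b) in dict(back=(155,190),front=(215,255)).items():
    print(n,[(c,a+np.flatnonzero(m[a:b,c])[[0,-1]]) if m[a:b,c].any() else (c,None) for c in range(160,420,6) if not 255<c<305])
big=cv2.resize(im[110:270,140:440],(800,427),interpolation=cv2.INTER_CUBIC); cv2.imwrite("pics/r.png",big)
E
```

```text
back rail [ 0.4237 -0.2814] [ 0.6576 -0.2832] front [ 0.4234 -0.3472] [ 0.6559 -0.3444]
backboard top edge far [ 0.4251 -0.2416] [ 0.6566 -0.2446] w/ pan
top: back [ 0.6569 -0.2915] [ 0.4198 -0.2867] front [ 0.6548 -0.3589] [ 0.4179 -0.3541]
back [(160, None), (166, array([169, 183])), (172, array([166, 182])), (178, array([164, 182])), (184, array([164, 182])), (190, array([164, 182])), (196, array([164, 180])), (202, array([163, 179])), (208, array([163, 178])), (214, array([163, 180])), (220, array([163, 181])), (226, array([163, 181])), (232, array([163, 181])), (238, array([162, 181])), (244, array([162, 180])), (250, array([162, 179])), (310, array([160, 177])), (316, array([160, 175])), (322, array([160, 176])), (328, array([160, 178])), (334, array([160, 178])), (340, array([159, 178])), (346, array([159, 178])), (352, array([159, 178])), (358, array([159, 178])), (364, array([159, 175])), (370, array([159, 174])), (376, array([158, 174])), (382, array([158, 176])), (388, array([159, 177])), (394, array([158, 177])), (400, array([158, 176])), (406, array([162, 176])), (412, a
[... 183 characters left out ...]
202, array([224, 244])), (208, array([223, 242])), (214, array([223, 241])), (220, array([223, 244])), (226, array([223, 246])), (232, array([223, 245])), (238, array([223, 245])), (244, array([222, 245])), (250, array([222, 245])), (310, array([221, 240])), (316, array([221, 238])), (322, array([220, 240])), (328, array([220, 243])), (334, array([220, 244])), (340, array([220, 243])), (346, array([220, 243])), (352, array([220, 243])), (358, array([219, 241])), (364, array([219, 237])), (370, array([219, 238])), (376, array([219, 240])), (382, array([219, 242])), (388, array([219, 242])), (394, array([219, 242])), (400, array([226, 241])), (406, array([231, 233])), (412, None), (418, None)]
```

View pics/r.png

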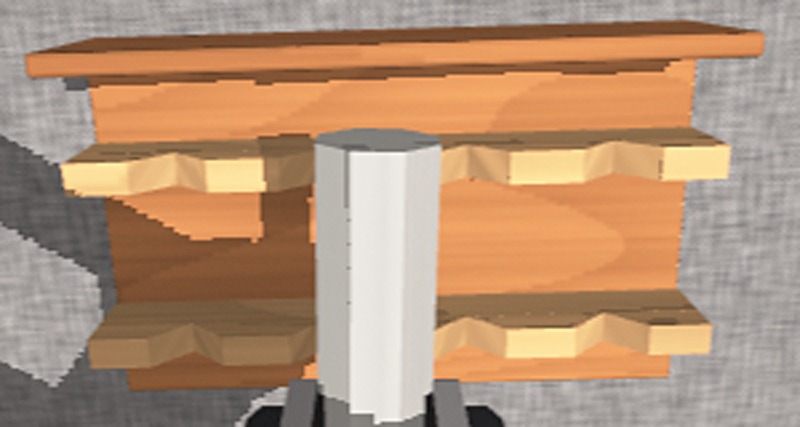

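```bash
python3 - <<'E'
from h import *
P=ld("w5");W="wrist"
r=lambda x,y,z:px2w(W,(140+x*.375,110+y*.375),z,P)
for q in[(178,152),(612,145),(195,325),(605,315)]: print(q,r(*q,.0359)[:2].round(4))
for q in[(62,166),(730,143),(90,343),(710,322),(62,194),(730,177),(90,367),(710,351)]: print(q,r(*q,.05)[:2].round(4))
print(P[0], Ro.from_quat(P[1]).as_matrix()[:,:2].round(4))
E
```

```text
(178, 152) [ 0.4612 -0.2811]
(612, 145) [ 0.621  -0.2856]
(195, 325) [ 0.4598 -0.3503]
(605, 315) [ 0.6211 -0.3531]
(62, 166) [ 0.423  -0.2816]
(730, 143) [ 0.6584 -0.2838]
(90, 343) [ 0.4227 -0.35  ]
(710, 322) [ 0.6567 -0.3517]
(62, 194) [ 0.4214 -0.2917]
(730, 177) [ 0.6594 -0.2961]
(90, 367) [ 0.4212 -0.36  ]
(710, 351) [ 0.6577 -0.3637]
[ 0.532505   -0.30058051  0.2042828 ] [[ 4.55e-02  9.99e-01]
 [ 9.99e-01 -4.55e-02]
 [ 6.00e-04 -2.20e-03]]
```

Call:
apply_moves:
  plan:
    - [-0.022,0.035,0,0,0,-0.028,1]
    - [0,0,0.05,0,0,0,1]
    - [0,0,0.05,0,0,0,1]
    - [0,0,0.03,0,0,0,1]
    - [0,0,0.015,0,0,0,1]
    - [0,0,0.005,0,0,0,1]
    - [0,0,0.004,0,0,0,1]
    - [0,0,0,0,0,0,1]

```text
t: 13.3
tcp_pos: [0.5679, -0.3248, 0.0529]
tool_rot: [0.714, 0.7, 0.0, 0.001]
force: [0.4, -0.3, -2.6]
finger_gap: 0.202
gripper_force: 82.3
```

Call:
apply_moves:
  plan:
    - [0,0,0.002,0,0,0,1]
    - [0,0,0.002,0,0,0,1]
    - [0,0,0,0,0,0,1]

```text
t: 13.68
tcp_pos: [0.5673, -0.3242, 0.0478]
tool_rot: [0.714, 0.7, -0.0, -0.0]
force: [-0.2, -0.1, -2.9]
finger_gap: 0.199
gripper_force: 82.3
```

Call:
apply_moves:
  plan:
    - [0,0,0.001,0,0,0,1]
    - [0,0,0.001,0,0,0,1]
    - [0,0,0.001,0,0,0,1]
    - [0,0,0,0,0,0,1]

```text
t: 14.18
tcp_pos: [0.5674, -0.3244, 0.0462]
tool_rot: [0.714, 0.7, -0.0, 0.0]
force: [-3.4, 1.6, 5.0]
finger_gap: 0.2
gripper_force: 83.3
```

Call:
apply_moves:
  plan:
    - [0,0,0,0,0,0,0.45]
    - [0,0,0,0,0,0,0.2]
    - [0,0,0,0,0,0,0.1]
    - [0,0,0,0,0,0,0.1]

```text
t: 14.68
tcp_pos: [0.5674, -0.3243, 0.0446]
tool_rot: [0.714, 0.7, -0.0, -0.0]
force: [-0.8, -1.0, -0.1]
finger_gap: 0.451
gripper_force: 0.0
```

Call:
apply_moves:
  plan:
    - [0,0,-0.03,0,0,0,0.1]
    - [0,0,-0.04,0,0,0,0.1]
    - [0,0,-0.05,0,0,0,0.1]
    - [0,0,-0.02,0,0,0,0.1]
    - [0,0,0,0,0,0,0.1]

```text
t: 15.3
tcp_pos: [0.5684, -0.3251, 0.1869]
tool_rot: [0.714, 0.7, 0.0, 0.002]
force: [0.3, 0.1, -0.4]
finger_gap: 0.455
gripper_force: 0.0
```

```bash
python3 - <<'E'
from h import *
i,_=snap("w6"); t=snapshot("top")[:,:,::-1]; cv2.imwrite("pics/t6.png",t)
v=np.hstack([cv2.resize(i[60:420,140:480],(400,424)),cv2.resize(t[150:290,190:330],(400,424),interpolation=2)]); cv2.imwrite("pics/m6.png",v)
to([.52,-.019,.18],-1.72); print(sense()["q"])
E
```

```text
shift [ 0.3039 -0.0525  0.0043] turn z 1.7009978941114747 yang -0.019 tilt [-0.0013  0.0011] p [ 0.5668 -0.3238  0.1839]
[-6.89942547e-01  6.17677325e-01  1.40268175e+00 -9.39914554e-06
  1.12290924e+00 -6.70935682e-01]
```

View pics/m6.png

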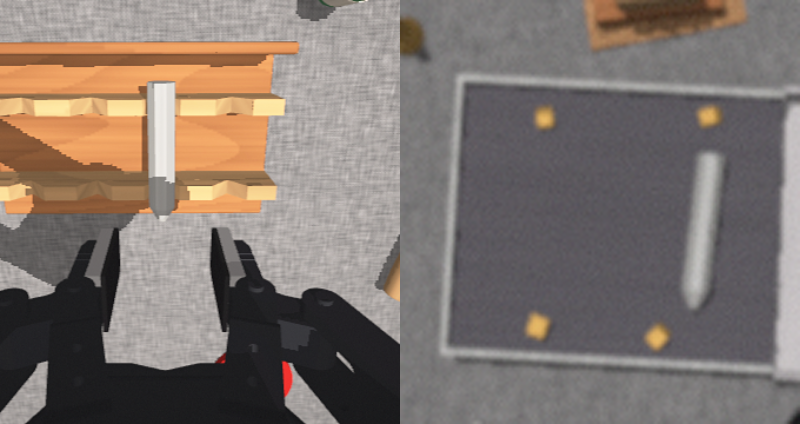

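Call:
apply_moves:
  plan:
    - [0.0507,-0.0088,0,0,0,0,0.1]
    - [0.0507,-0.0088,0,0,0,0,0.1]
    - [0.0507,-0.0088,0,0,0,0,0.1]
    - [0.0507,-0.0088,0,0,0,0,0.1]
    - [0.0507,-0.0088,0,0,0,0,0.1]
    - [0.0507,-0.0088,0,0,0,0,0.1]
    - [0,0,0,0,0,0.17,0.1]
    - [0,0,0,0,0,0.17,0.1]

```text
t: 16.4
tcp_pos: [0.5189, -0.0178, 0.183]
tool_rot: [0.823, 0.568, -0.001, -0.002]
force: [0.9, 0.5, -0.6]
finger_gap: 0.448
gripper_force: 0.0
```

Call:
apply_moves:
  plan:
    - [0,0,0,0,0,0.17,0.1]
    - [0,0,0,0,0,0.17,0.1]
    - [0,0,0,0,0,0.17,0.1]
    - [0,0,0,0,0,0.17,0.1]
    - [0,0,0,0,0,0.17,0.1]
    - [0,0,0,0,0,0.17,0.1]
    - [0,0,0,0,0,0.17,0.1]
    - [0,0,0,0,0,0.17,0.1]

```text
t: 17.4
tcp_pos: [0.5191, -0.0188, 0.1829]
tool_rot: [0.997, -0.077, -0.002, -0.0]
force: [-0.0, 0.3, -0.0]
finger_gap: 0.446
gripper_force: 0.0
```

```bash
python3 - <<'E'
from h import *
P=ld("w6"); print("A back",px2w("wrist",(276.9,130.5),.06,P),"nose",px2w("wrist",(276.9,246),.05,P))
im,P=snap("w7"); to([.52,-.0185,.03],-1.72); print(sense()["q"])
# find bright low-saturation bar
h=cv2.cvtColor(im,cv2.COLOR_BGR2HSV)
m=((h[:,:,1]<40)&(h[:,:,2]>150)).astype(np.uint8); n,l,s,c=cv2.connectedComponentsWithStats(m)
for i in range(1,n):
    if s[i,4]>400: print(s[i],c[i].round(1),cv2.minAreaRect(np.argwhere(l==i)[:,::-1].astype(np.float32)))
print("predicted", proj("wrist",[[.4655,-.011,.034],[.5745,-.027,.044],[.52,-.0185,.044]],P).round(1))
E
```

```text
A back [ 0.56797182 -0.26929743  0.06      ] nose [ 0.5655594  -0.37877371  0.05      ]
shift [ 0.0014 -0.0004  0.153 ] turn z -0.008173088013863072 yang -1.7282 tilt [-0.0039  0.0011] p [ 0.5191 -0.0189  0.183 ]
[-2.51677071e-01  4.55782159e-01  1.74324504e+00  5.82711981e-05
  9.46646525e-01  1.47646099e+00]
[    0     0   560   413 77995] [245.8 167. ] ((279.5, 205.99996948242188), (411.99993896484375, 558.9998779296875), 90.0)
[  338    63   102   159 13353] [388.6 135.8] ((383.7117614746094, 138.24705505371094), (99.78215026855469, 158.53167724609375), 4.39870548248291)
[ 269  127   23   84 1819] [279.6 167.2] ((279.9999694824219, 168.5), (21.999996185302734, 82.99998474121094), 0.0)
[ 227  270  103  104 7651] [275.2 323.9] ((275.86041259765625, 322.545654296875), (101.66954040527344, 100.67208099365234), 85.91438293457031)
[357 277  37  35 835] [377.3 291.6] ((373.9822082519531, 293.74871826171875), (36.26475143432617, 32.55990219116211), 4.085616588592529)
[ 134  367   46   53 1104] [162.3 398.6] ((164.77577209472656, 399.4591369628906), (24.86078643798828, 68.67961120605469), 37.97160339355469)
predicted [[279.9 240.9]
 [278.8 128.6]
 [278.8 190.5]]
```

Call:
apply_moves:
  plan:
    - [0.001,0,0.05,0,0,0,0.1]
    - [0,0,0.05,0,0,0,0.1]
    - [0,0,0.03,0,0,0,0.1]
    - [0,0,0.015,0,0,0,0.1]
    - [0,0,0.009,0,0,0,0.1]
    - [0,0,0,0,0,0,0.1]

```text
t: 18.2
tcp_pos: [0.5214, -0.0193, 0.0308]
tool_rot: [0.997, -0.074, -0.0, -0.0]
force: [0.3, -0.4, 1.2]
finger_gap: 0.453
gripper_force: 0.0
```

Call:
apply_moves:
  plan:
    - [0,0,0,0,0,0,0.4]
    - [0,0,0,0,0,0,1]
    - [0,0,0,0,0,0,1]
    - [0,0,0,0,0,0,1]
    - [0,0,0,0,0,0,1]
  force: 80

```text
t: 18.82
tcp_pos: [0.5221, -0.0194, 0.0322]
tool_rot: [0.997, -0.074, 0.001, 0.0]
force: [0.7, 0.6, 6.2]
finger_gap: 0.202
gripper_force: 78.5
```

Call:
apply_moves:
  plan:
    - [0,0,-0.01,0,0,0,1]
    - [0,0,-0.02,0,0,0,1]
    - [0,0,-0.03,0,0,0,1]
    - [0,0,-0.05,0,0,0,1]
    - [0,0,0,0,0,0,1]
    - [0,0,0,0,0,0,1]

```text
t: 19.58
tcp_pos: [0.5205, -0.0191, 0.1406]
tool_rot: [0.997, -0.074, -0.001, -0.0]
force: [0.8, -0.6, -2.0]
finger_gap: 0.2
gripper_force: 78.8
```

```bash
python3 - <<'E'
from h import *
to([.398,.3412,.135],-1.6185); print(sense()["q"],sense()["force"]); im,P=snap("w8")
E
```

```text
shift [-0.1743 -0.3383  0.0058] turn z -0.10040531337183767 yang -1.7189 tilt [-0.0011  0.0002] p [ 0.5205 -0.0191  0.1406]
[-2.51411131e-01  5.22754113e-01  1.77860269e+00 -1.09962147e-04
  8.41326916e-01  1.46756750e+00] [ 0.76228368 -0.61813683 -2.03450798]
```

Call:
apply_moves:
  plan:
    - [-0.0249,-0.0482,0,0,0,0,1]
    - [-0.0249,-0.0482,0,0,0,0,1]
    - [-0.0249,-0.0482,0,0,0,0,1]
    - [-0.0249,-0.0482,0,0,0,0,1]
    - [-0.0249,-0.0482,0,0,0,0,1]
    - [-0.0249,-0.0482,0,0,0,0,1]
    - [-0.0249,-0.0482,0,0,0,0,1]
    - [0,0,0.02,0,0,-0.1,1]

```text
t: 20.62
tcp_pos: [0.3973, 0.3437, 0.12]
tool_rot: [1.0, -0.02, 0.0, -0.001]
force: [1.2, -0.4, -3.0]
finger_gap: 0.192
gripper_force: 79.1
```

Call:
apply_moves:
  plan:
    - [0,0,0.03,0,0,0,1]
    - [0,0,0.012,0,0,0,1]
    - [0,0,0,0,0,0,1]
    - [0,0,0,0,0,0,1]

```text
t: 21.12
tcp_pos: [0.3993, 0.3401, 0.0791]
tool_rot: [1.0, -0.024, 0.0, -0.0]
force: [0.2, 0.4, -3.1]
finger_gap: 0.199
gripper_force: 79.1
```

```bash
python3 - <<'E'
from h import *
to([.398,.340,.078],-1.6185); print(sense()["q"],sense()["force"],sense()["finger_gap"]); im,P=snap("w9")
E
```

```text
shift [-0.0013  0.0002  0.0011] turn z -0.001089898230788311 yang -1.6196 tilt [0.0006 0.0003] p [0.3993 0.3401 0.0791]
[4.92294491e-01 6.31512177e-01 1.80941919e+00 1.40498344e-05
 7.00006966e-01 2.11187374e+00] [ 0.18968149  0.36800387 -3.13943329] 0.1986975999262003
```

Now advance (+x of the tool) towards the mouth and feel.

Call:
apply_moves:
  plan:
    - [0.012,0,0.001,0,0,0,1]
    - [0.01,0,0,0,0,0,1]
    - [0.004,0,0,0,0,0,1]
    - [0.002,0,0,0,0,0,1]
    - [0,0,0,0,0,0,1]

```text
t: 21.8
tcp_pos: [0.4266, 0.3387, 0.0778]
tool_rot: [1.0, -0.024, -0.0, 0.0]
force: [0.6, 0.1, -2.7]
finger_gap: 0.197
gripper_force: 79.1
```

Call:
apply_moves:
  plan:
    - [0.001,0,0,0,0,0,1]
    - [0.001,0,0,0,0,0,1]
    - [0.001,0,0,0,0,0,1]
    - [0,0,0,0,0,0,1]

```text
t: 22.3
tcp_pos: [0.4298, 0.3387, 0.0778]
tool_rot: [1.0, -0.024, 0.0, -0.0]
force: [-0.3, 0.8, -2.8]
finger_gap: 0.195
gripper_force: 79.1
```

Call:
apply_moves:
  plan:
    - [0.001,0,0,0,0,0,1]
    - [0.001,0,0,0,0,0,1]
    - [0.001,0,0,0,0,0,1]
    - [0,0,0,0,0,0,1]

```text
t: 22.8
tcp_pos: [0.4329, 0.3385, 0.0778]
tool_rot: [1.0, -0.024, 0.0, -0.0]
force: [-0.5, 0.3, -3.3]
finger_gap: 0.203
gripper_force: 79.1
```

Call:
apply_moves:
  plan:
    - [0.001,0,0,0,0,0,1]
    - [0.001,0,0,0,0,0,1]
    - [0,0,0,0,0,0,1]

```text
t: 23.18
tcp_pos: [0.4349, 0.3385, 0.0778]
tool_rot: [1.0, -0.024, 0.0, -0.0]
force: [0.3, 0.6, -2.6]
finger_gap: 0.201
gripper_force: 79.1
```

Call:
apply_moves:
  plan:
    - [0.001,0,0,0,0,0,1]
    - [0.001,0,0,0,0,0,1]
    - [0,0,0,0,0,0,1]

```text
t: 23.55
tcp_pos: [0.4367, 0.3383, 0.0778]
tool_rot: [1.0, -0.024, -0.0, 0.0]
force: [-0.1, 0.2, -2.4]
finger_gap: 0.199
gripper_force: 79.1
```

Call:
apply_moves:
  plan:
    - [0.001,0,0,0,0,0,1]
    - [0.001,0,0,0,0,0,1]
    - [0,0,0,0,0,0,1]

```text
t: 23.92
tcp_pos: [0.4368, 0.3381, 0.0775]
tool_rot: [1.0, -0.024, -0.002, 0.0]
force: [-4.2, 1.8, 0.2]
finger_gap: 0.198
gripper_force: 79.3
```

Call:
apply_moves:
  plan:
    - [-0.015,0,0,0,0,0,1]
    - [-0.02,0,0,0,0,0,1]
    - [0,0,-0.03,0,0,0,1]
    - [0,0,-0.05,0,0,0,1]
    - [0,0,-0.04,0,0,0,1]
    - [0,0,0,0,0,0,1]
    - [0,0,0,0,0,0,1]

```text
t: 24.8
tcp_pos: [0.4028, 0.3394, 0.1971]
tool_rot: [1.0, -0.024, -0.001, 0.0]
force: [-0.6, -0.3, -2.4]
finger_gap: 0.199
gripper_force: 79.1
```

```bash
python3 - <<'E'
from h import *
to([.4585,-.3235,.2],-.017)
E
```

```text
shift [ 0.0875  0.6595 -0.0024] turn z -1.6018899276500749 yang -1.6189 tilt [-0.001  -0.0008] p [0.4028 0.3394 0.1971]
```

Call:
apply_moves:
  plan:
    - [0.0073,0.055,0,0,0,0,1]
    - [0.0073,0.055,0,0,0,0,1]
    - [0.0073,0.055,0,0,0,0,1]
    - [0.0073,0.055,0,0,0,0,1]
    - [0.0073,0.055,0,0,0,0,1]
    - [0.0073,0.055,0,0,0,0,1]
    - [0.0073,0.055,0,0,0,0,1]
    - [0.0073,0.055,0,0,0,0,1]

```text
t: 25.8
tcp_pos: [0.4396, -0.1037, 0.1961]
tool_rot: [1.0, -0.024, -0.002, -0.001]
force: [0.3, 0.0, -2.4]
finger_gap: 0.204
gripper_force: 79.3
```

Call:
apply_moves:
  plan:
    - [0.0073,0.055,0,0,0,0,1]
    - [0.0073,0.055,0,0,0,0,1]
    - [0.0073,0.055,0,0,0,0,1]
    - [0.0073,0.0545,0,0,0,0,1]
    - [0,0,0,0,0,-0.16,1]
    - [0,0,0,0,0,-0.16,1]
    - [0,0,0,0,0,-0.16,1]
    - [0,0,0,0,0,-0.16,1]

```text
t: 26.8
tcp_pos: [0.4582, -0.322, 0.1952]
tool_rot: [0.956, 0.294, -0.001, -0.002]
force: [-0.6, 0.5, -2.3]
finger_gap: 0.202
gripper_force: 79.4
```

Call:
apply_moves:
  plan:
    - [0,0,0,0,0,-0.16,1]
    - [0,0,0,0,0,-0.16,1]
    - [0,0,0,0,0,-0.16,1]
    - [0,0,0,0,0,-0.16,1]
    - [0,0,0,0,0,-0.16,1]
    - [0,0,0,0,0,-0.16,1]
    - [0,0,0,0,0,0,1]
    - [0,0,0,0,0,0,1]

```text
t: 27.8
tcp_pos: [0.4589, -0.3225, 0.1965]
tool_rot: [0.715, 0.7, -0.0, -0.001]
force: [-0.7, -0.2, -2.9]
finger_gap: 0.201
gripper_force: 79.4
```

```bash
python3 - <<'E'
from h import *
im,P=snap("w10");to([.4585,-.3225,.06],-.017);print(sense()["force"],sense()["finger_gap"])
h=cv2.cvtColor(im,cv2.COLOR_BGR2HSV)
m=((h[:,:,1]<30)&(h[:,:,2]>60)).astype(np.uint8); m[:,:230]=0;m[:,330:]=0
for r in range(130,240,10): x=np.flatnonzero(m[r]); print(r,x[[0,-1]] if len(x) else None,end=" ")
E
```

```text
shift [ 0.     -0.0004  0.1369] turn z -0.0038234950454714145 yang -0.0208 tilt [-0.0013  0.0012] p [ 0.4591 -0.3227  0.1969]
[ 0.24877889 -0.8831176  -2.51079496] 0.19590954614783154
130 [230 242] 140 [230 241] 150 [230 237] 160 [230 292] 170 [230 303] 180 [230 302] 190 [230 302] 200 [230 302] 210 [230 302] 220 [230 301] 230 [230 301]
```

Call:
apply_moves:
  plan:
    - [0,0,0.05,0,0,0,1]
    - [0,0,0.05,0,0,0,1]
    - [0,0,0.025,0,0,0,1]
    - [0,0,0.012,0,0,0,1]
    - [0,0,0.007,0,0,0,1]
    - [0,0,0.003,0,0,0,1]
    - [0,0,0,0,0,0,1]

```text
t: 28.72
tcp_pos: [0.4599, -0.3235, 0.0515]
tool_rot: [0.714, 0.7, -0.0, 0.001]
force: [0.9, 0.6, -2.9]
finger_gap: 0.198
gripper_force: 79.4
```

Call:
apply_moves:
  plan:
    - [0,0,0.001,0,0,0,1]
    - [0,0,0.001,0,0,0,1]
    - [0,0,0,0,0,0,1]

```text
t: 29.1
tcp_pos: [0.4595, -0.3233, 0.0494]
tool_rot: [0.714, 0.7, -0.0, 0.0]
force: [-1.4, 0.1, -0.2]
finger_gap: 0.195
gripper_force: 79.7
```

Call:
apply_moves:
  plan:
    - [0,0,0.001,0,0,0,1]
    - [0,0,0.001,0,0,0,1]
    - [0,0,0,0,0,0,1]

```text
t: 29.48
tcp_pos: [0.4595, -0.3233, 0.0491]
tool_rot: [0.714, 0.7, -0.0, 0.001]
force: [-4.3, 1.2, 14.7]
finger_gap: 0.194
gripper_force: 81.5
```

Call:
apply_moves:
  plan:
    - [0,0,0,0,0,0,0.45]
    - [0,0,0,0,0,0,0.2]
    - [0,0,0,0,0,0,0.1]
    - [0,0,0,0,0,0,0.1]

```text
t: 29.98
tcp_pos: [0.4595, -0.323, 0.0465]
tool_rot: [0.714, 0.7, 0.0, -0.0]
force: [0.3, -0.6, -0.1]
finger_gap: 0.449
gripper_force: 0.0
```

Call:
apply_moves:
  plan:
    - [0,0,-0.03,0,0,0,0.1]
    - [0,0,-0.04,0,0,0,0.1]
    - [0,0,-0.05,0,0,0,0.1]
    - [0,0,-0.02,0,0,0,0.1]
    - [0,0,0,0,0,0,0.1]
    - [0,0,0,0,0,0,0.1]

```text
t: 30.72
tcp_pos: [0.4588, -0.3224, 0.1857]
tool_rot: [0.714, 0.7, 0.0, -0.001]
force: [0.3, -0.3, -1.1]
finger_gap: 0.449
gripper_force: 0.0
```

```bash
python3 - <<'E'
from h import *
im,P=snap("w11"); t=snapshot("top")[:,:,::-1];s=snapshot("side")[:,:,::-1]; cv2.imwrite("pics/t11.png",t)
v=np.vstack([np.hstack([cv2.resize(im[60:300,120:440],(400,300)),cv2.resize(t[130:280,380:480],(200,300),interpolation=2),cv2.resize(s[140:240,250:317],(200,300),interpolation=2)]),np.hstack([cv2.resize(t[120:220,235:335],(300,300),interpolation=2),cv2.resize(s[190:250,190:290],(500,300),interpolation=2)])]); cv2.imwrite("pics/m11.png",v)
E
```

```text
(no output)
```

View pics/m11.png

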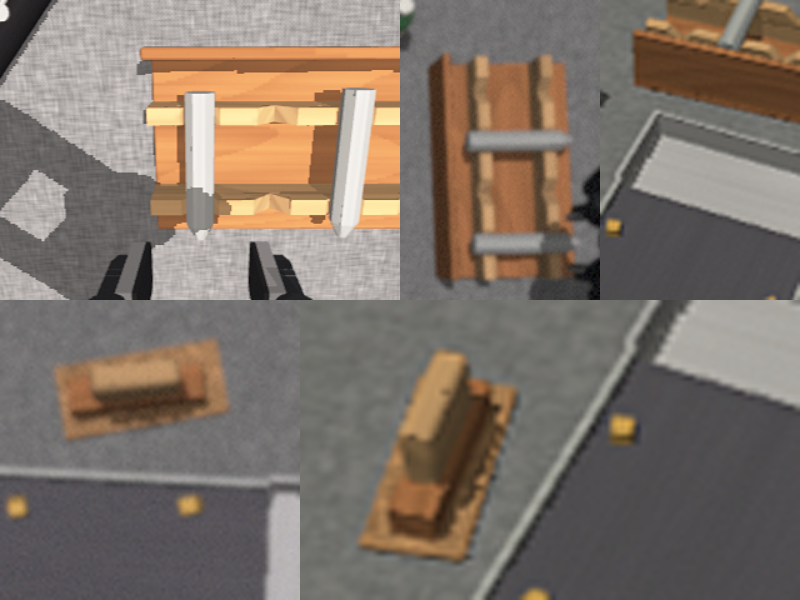

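```bash
python3 - <<'E'
from h import *
T=lambda x,y,z:px2w("top",(235+x/3,120+(y-300)/3),z)[:2].round(4)
S=lambda x,y,z:px2w("side",(190+(x-300)/5,190+(y-300)/5),z)[:2].round(4)
Tp=lambda x,y:np.array((235+x/3,120+(y-300)/3)); Sp=lambda x,y:np.array((190+(x-300)/5,190+(y-300)/5))
dx,dy=.028,.062
print("pad",fit([("top",[dx,dy,.004],Tp(55,368)),("top",[dx,-dy,.004],Tp(217,342)),("top",[-dx,-dy,.004],Tp(228,408)),("top",[-dx,dy,.004],Tp(68,437)),
 ("side",[dx,dy,.004],Sp(360,543)),("side",[-dx,dy,.004],Sp(467,560)),("side",[-dx,-dy,.004],Sp(517,388))],[.69,0,.1]))
print("grip T",T(93,381,.066),T(181,375,.066),"corners",[T(*u,.066) for u in((93,363),(180,360),(93,402),(181,390))])
print("grip S far",S(432,353,.066),S(467,358,.066),"near",S(402,430,.066),S(432,440,.066))
b="bar top T",T(72,404,.026),T(205,392,.026); print(b)
print("barS near bottom edge",S(390,522,.004),S(435,533,.004),"top",S(398,482,.026),S(440,492,.026))
P=pose();print(P[0]);to([.688,.006,.2],0.1)
E
```

```text
pad (array([0.69483331, 0.00422379, 0.14462879]), np.float64(1.1546420470144199))
grip T [0.6874 0.0376] [ 0.6897 -0.0245] corners [array([0.7003, 0.0372]), array([ 0.7005, -0.0241]), array([0.6723, 0.0379]), array([ 0.679 , -0.0241])]
grip S far [ 0.7021 -0.0141] [ 0.6833 -0.0164] near [0.6952 0.0413] [0.6781 0.0429]
('bar top T', array([0.6803, 0.055 ]), array([ 0.6862, -0.0427]))
barS near bottom edge [0.7035 0.0534] [0.6782 0.053 ] top [0.7009 0.0433] [0.6775 0.0429]
[ 0.45881612 -0.32238024  0.18524031]
shift [ 0.3327  0.2228 -0.0145] turn z -0.11906785330091285 yang -0.0191 tilt [-0.0022  0.0023] p [ 0.4588 -0.3224  0.1852]
```

Call:
apply_moves:
  plan:
    - [0.0478,0.032,-0.002,0,0,0,0.1]
    - [0.0478,0.032,-0.002,0,0,0,0.1]
    - [0.0478,0.032,-0.002,0,0,0,0.1]
    - [0.0478,0.032,-0.002,0,0,0,0.1]
    - [0.0478,0.032,-0.002,0,0,0,0.1]
    - [0.0478,0.032,-0.002,0,0,0,0.1]
    - [0.0478,0.032,-0.002,0,0,0,0.1]
    - [0,0,0,0,0,-0.079,0]

```text
t: 31.88
tcp_pos: [0.6914, 0.0117, 0.1993]
tool_rot: [0.683, 0.731, 0.0, -0.0]
force: [-0.9, -1.1, -0.7]
finger_gap: 0.503
gripper_force: 0.0
```

Call:
apply_moves:
  plan:
    - [0,0,0,0,0,0,0]
    - [0,0,0,0,0,0,0]

```text
t: 32.12
tcp_pos: [0.6891, 0.0067, 0.1999]
tool_rot: [0.686, 0.727, -0.001, -0.001]
force: [-0.7, -0.3, 1.1]
finger_gap: 0.5
gripper_force: 0.0
```

```bash
python3 - <<'E'
from h import *
im,P=snap("w12"); to([.689,.008,.1],.06); print(sense()["q"])
cv2.imwrite("pics/w12c.png",cv2.resize(im[60:330,130:490],(800,600),interpolation=2))
E
```

```text
shift [0.0015 0.     0.1001] turn z -0.0019930382334076846 yang 0.058 tilt [-0.0014  0.0002] p [0.6892 0.0065 0.2001]
[-1.52301345e-01  6.48574117e-01  1.28587065e+00 -4.53672714e-05
  1.20857441e+00 -2.10292021e-01]
```

View pics/w12c.png

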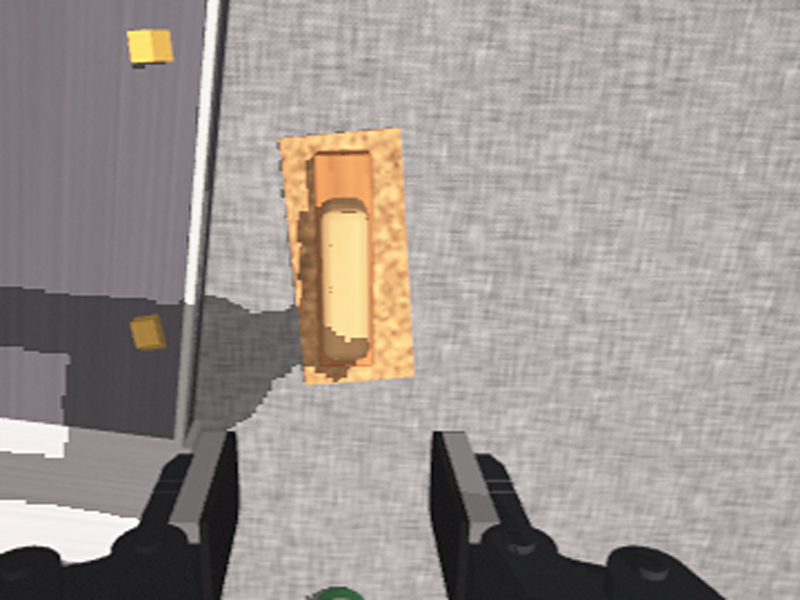

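```bash
python3 - <<'E'
from h import *
P=ld("w12"); W=lambda x,y,z:px2w("wrist",(130+x*.45,60+y*.45),z,P)[:2].round(4); Wp=lambda x,y:np.array((130+x*.45,60+y*.45))
print("grip ends",W(344,205,.066),W(346,350,.066)); print("bar +y end",W(343,152,.026), "bar -y end", W(345,366,.026))
dx,dy=.028,.062
print("pad",fit([("wrist",[-dx,dy,.004],Wp(280,140)),("wrist",[dx,dy,.004],Wp(401,127)),("wrist",[dx,-dy,.004],Wp(414,377)),("wrist",[-dx,-dy,.004],Wp(305,384))],[.69,0,.1],P))
print("lip corner",W(183,440,.032))
E
```

```text
grip ends [0.6912 0.0431] [ 0.6958 -0.0168]
bar +y end [0.6902 0.0596] bar -y end [ 0.6974 -0.0399]
pad (array([0.6974863 , 0.00476966, 0.14244075]), np.float64(0.7457235213045124))
lip corner [ 0.621  -0.0808]
```

Call:
apply_moves:
  plan:
    - [0.003,0.004,0.05,0,0,0,0]
    - [0,0,0.05,0,0,0,0]
    - [0,0,0.04,0,0,0,0]
    - [0,0,0.02,0,0,0,0]
    - [0,0,0.007,0,0,0,0]
    - [0,0,0,0,0,0,0]
    - [0,0,0,0,0,0,0]

```text
t: 33.05
tcp_pos: [0.695, 0.0103, 0.0357]
tool_rot: [0.686, 0.728, 0.001, 0.001]
force: [0.1, 0.6, -0.3]
finger_gap: 0.499
gripper_force: 0.0
```

Call:
apply_moves:
  plan:
    - [0,0,0,0,0,0,0.4]
    - [0,0,0,0,0,0,1]
    - [0,0,0,0,0,0,1]
    - [0,0,0,0,0,0,1]
    - [0,0,0,0,0,0,1]
  force: 60

```text
t: 33.67
tcp_pos: [0.6945, 0.0104, 0.0352]
tool_rot: [0.686, 0.728, 0.001, 0.001]
force: [0.9, 0.6, 5.6]
finger_gap: 0.224
gripper_force: 59.9
```

```bash
python3 - <<'E'
from h import *
c,s=np.cos(-.077),np.sin(-.077)
P=lambda u,v,z:[.528+c*u-s*v,.0447+s*u+c*v,z]
s_=sense();print(s_["finger_gap"],s_["force"],s_["gripper_force"])
p,q=pose();to([p[0],p[1],.14],None);print(P(.042,.092,.0),P(-.042,.092,0),P(.042,-.145,0),P(-.042,-.145,0),P(.042,.172,0))
E
```

```text
0.22449547615797497 [0.87915456 0.57249277 5.6198863 ] 59.92365896701813
shift [-0.      0.0002 -0.1048] turn z None yang 0.06 tilt [ 0.0022 -0.0003] p [0.6945 0.0104 0.0352]
[np.float64(0.5769525544079067), np.float64(0.13319659551045415), 0.0] [np.float64(0.49320144939657656), np.float64(0.13965820594293563), 0] [np.float64(0.5587215821162627), np.float64(-0.10310116505722725), 0] [np.float64(0.47497047710493245), np.float64(-0.09663955462474579), 0] [np.float64(0.5831064691055081), np.float64(0.21295955266410188), 0]
```

Call:
apply_moves:
  plan:
    - [0,0,-0.01,0,0,0,1]
    - [0,0,-0.03,0,0,0,1]
    - [0,0,-0.05,0,0,0,1]
    - [0,0,-0.02,0,0,0,1]
    - [0.065,-0.055,0,0,0,0,1]
    - [0.065,-0.055,0,0,0,0,1]
    - [0,0,0,0,0,0,1]
    - [0,0,0,0,0,0,1]

```text
out of range: a shift must lie within [-0.0625, 0.0625]
```

Call:
apply_moves:
  plan:
    - [0,0,0,0,0,-0.16,1]
    - [0,0,0,0,0,-0.16,1]
    - [0,0,0,0,0,-0.16,1]
    - [0,0,0,0,0,-0.16,1]
    - [0,0,0,0,0,-0.16,1]
    - [0,0,0,0,0,-0.16,1]
    - [0,0,0,0,0,-0.16,1]
    - [0,0,0,0,0,-0.16,1]

```text
t: 34.67
tcp_pos: [0.6948, 0.0111, 0.0352]
tool_rot: [0.113, 0.994, 0.001, 0.001]
force: [-0.2, 2.1, 6.6]
finger_gap: 0.224
gripper_force: 60.1
```

Call:
apply_moves:
  plan:
    - [0,0,0,0,0,-0.154,1]
    - [0,0,0,0,0,0,1]
    - [0,0,0,0,0,0,1]

```text
t: 35.05
tcp_pos: [0.6947, 0.011, 0.0352]
tool_rot: [0.038, 0.999, 0.0, 0.001]
force: [0.5, 1.7, 6.0]
finger_gap: 0.225
gripper_force: 60.1
```

```bash
python3 - <<'E'
from h import *
to([.577,.1332,.0567],1.494); print(sense()["finger_gap"],sense()["force"])
E
```

```text
shift [ 0.1266  0.1128 -0.0217] turn z -1.3709639811398944e-05 yang 1.494 tilt [0.0026 0.0006] p [0.6947 0.011  0.0352]
0.2247870982147772 [0.46252161 1.69324678 6.03414997]
```

Call:
apply_moves:
  plan:
    - [0,0,-0.01,0,0,0,1]
    - [0,0,-0.03,0,0,0,1]
    - [0,0,-0.05,0,0,0,1]
    - [0.042,0.0375,0,0,0,0,1]
    - [0.042,0.0375,0,0,0,0,1]
    - [0.042,0.0375,0,0,0,0,1]
    - [0,0,0,0,0,0,1]
    - [0,0,0,0,0,0,1]

```text
t: 36.05
tcp_pos: [0.5773, 0.1323, 0.1241]
tool_rot: [0.038, 0.999, -0.0, 0.001]
force: [0.6, 0.8, -1.1]
finger_gap: 0.222
gripper_force: 59.2
```

```bash
python3 - <<'E'
from h import *
to([.577,.1332,.0567],1.494); print(sense()["finger_gap"],sense()["force"])
im,P=snap("w13"); t=snapshot("top")[:,:,::-1]; cv2.imwrite("pics/t13.png",t)
h=cv2.cvtColor(im,cv2.COLOR_BGR2HSV); m=((h[:,:,0]>8)&(h[:,:,0]<25)&(h[:,:,1]>90)).astype(np.uint8)
n,l,s,c=cv2.connectedComponentsWithStats(m)
for i in range(1,n):
    if s[i,4]>60: print(s[i],c[i].round(), cv2.minAreaRect(np.argwhere(l==i)[:,::-1].astype(np.float32))[2], px2w("wrist",c[i],.03,P)[:2].round(4))
E
```

```text
shift [0.0004 0.0009 0.0674] turn z 0.0008219008238707914 yang 1.4948 tilt [ 0.0014 -0.0004] p [0.5773 0.1323 0.1241]
0.2217983298785939 [ 0.56820631  0.79521189 -1.1080826 ]
[ 78  19  32  35 594] [92. 35.] 39.80556869506836 [0.4483 0.0171]
[215  25  26  30 565] [228.  40.] 13.240520477294922 [0.4575 0.1059]
[ 253  160   54  203 8659] [279. 246.] 90.0 [0.6109 0.1287]
[232 234  20  18 173] [243. 242.] 77.47119140625 [0.6044 0.0997]
[ 78 241  25  17 152] [ 94. 247.] 22.833650588989258 [ 0.6004 -0.0221]
[354 276  31  33 727] [369. 291.] 70.55996704101562 [0.6581 0.202 ]
[  92  285  127   60 2484] [147. 310.] 69.69551849365234 [0.6629 0.009 ]
[403 356  14  17  71] [409. 364.] 45.0 [0.7408 0.2403]
[368 391  32  20 191] [382. 398.] 42.273685455322266 [0.781 0.216]
```

Call:
apply_moves:
  plan:
    - [0,0.001,0.03,0,0,0,1]
    - [0,0,0.02,0,0,0,1]
    - [0,0,0.01,0,0,0,1]
    - [0,0,0.004,0,0,0,1]
    - [0,0,0.002,0,0,0,1]
    - [0,0,0,0,0,0,1]

```text
t: 36.9
tcp_pos: [0.5772, 0.1333, 0.0583]
tool_rot: [0.038, 0.999, 0.0, 0.001]
force: [0.1, -0.3, -1.3]
finger_gap: 0.223
gripper_force: 59.2
```

Call:
apply_moves:
  plan:
    - [0,0,0.001,0,0,0,1]
    - [0,0,0,0,0,0,1]

```text
t: 37.15
tcp_pos: [0.5768, 0.1334, 0.0571]
tool_rot: [0.038, 0.999, 0.0, 0.0]
force: [-0.1, -0.6, -1.5]
finger_gap: 0.228
gripper_force: 59.2
```

Call:
apply_moves:
  plan:
    - [0,-0.008,0,0,0,0,1]
    - [0,-0.012,0,0,0,0,1]
    - [0,-0.012,0,0,0,0,1]
    - [0,-0.012,0,0,0,0,1]
    - [0,-0.012,0,0,0,0,1]
    - [0,-0.012,0,0,0,0,1]
    - [0,-0.012,0,0,0,0,1]
    - [0,-0.012,0,0,0,0,1]

```text
t: 38.15
tcp_pos: [0.5696, 0.0407, 0.0568]
tool_rot: [0.038, 0.999, -0.0, 0.0]
force: [0.1, 0.1, -1.4]
finger_gap: 0.227
gripper_force: 59.2
```

Call:
apply_moves:
  plan:
    - [0,-0.012,0,0,0,0,1]
    - [0,-0.012,0,0,0,0,1]
    - [0,-0.012,0,0,0,0,1]
    - [0,-0.012,0,0,0,0,1]
    - [0,-0.012,0,0,0,0,1]
    - [0,-0.012,0,0,0,0,1]
    - [0,-0.012,0,0,0,0,1]
    - [0,-0.012,0,0,0,0,1]

```text
t: 39.15
tcp_pos: [0.5622, -0.0549, 0.0568]
tool_rot: [0.038, 0.999, -0.0, 0.0]
force: [-1.0, -0.3, -1.5]
finger_gap: 0.229
gripper_force: 59.2
```

Call:
apply_moves:
  plan:
    - [0,-0.012,0,0,0,0,1]
    - [0,-0.012,0,0,0,0,1]
    - [0,-0.012,0,0,0,0,1]
    - [0,-0.012,0,0,0,0,1]
    - [0,0,0,0,0,0,1]
    - [0,0,0,0,0,0,1]

```text
t: 39.9
tcp_pos: [0.5584, -0.1018, 0.0568]
tool_rot: [0.038, 0.999, 0.0, -0.0]
force: [-0.3, 0.4, -1.4]
finger_gap: 0.226
gripper_force: 59.2
```

```bash
cat >> h.py <<'E'
def offc(name):
    t=snapshot("top")[:,:,::-1].copy(); cv2.imwrite(f"pics/{name}.png",t)
    h=cv2.cvtColor(t,cv2.COLOR_BGR2HSV); m=((h[:,:,0]>8)&(h[:,:,0]<28)&(h[:,:,1]>110)).astype(np.uint8)
    n,l,s,c=cv2.connectedComponentsWithStats(m)
    for i in range(1,n):
        if 5<s[i,4]<80 and 195<c[i][0]<385 and 165<c[i][1]<290:
            w=px2w("top",c[i],.03); d=w[:2]-[.528,.0447]; print(s[i,4],c[i].round(1),w[:2].round(4),"uv",np.round([np.cos(.077)*d[0]-np.sin(.077)*d[1],np.sin(.077)*d[0]+np.cos(.077)*d[1]],3))
E
python3 - <<'E'
from h import *
offc("t14"); to([.4932,.1397,.0571],1.494)
E
```

```text
10 [282.  260.2] [0.4482 0.011 ] uv [-0.077 -0.04 ]
shift [ 8.350e-02  2.356e-01 -2.000e-04] turn z 0.000179735280122717 yang 1.4942 tilt [-0.0003  0.0003] p [ 0.5584 -0.1016  0.0568]
```

Call:
apply_moves:
  plan:
    - [0,0,-0.04,0,0,0,1]
    - [0.02,0.059,-0.01,0,0,0,1]
    - [0.02,0.059,0,0,0,0,1]
    - [0.02,0.059,0,0,0,0,1]
    - [0.0195,0.0586,0,0,0,0,1]
    - [0,0,0,0,0,0,1]
    - [0,0,0.03,0,0,0,1]
    - [0,0,0.015,0,0,0,1]

```text
t: 40.95
tcp_pos: [0.4971, 0.1382, 0.0608]
tool_rot: [0.038, 0.999, -0.0, -0.001]
force: [0.6, 0.3, -1.4]
finger_gap: 0.225
gripper_force: 59.3
```

Call:
apply_moves:
  plan:
    - [0,0,0.005,0,0,0,1]
    - [0,0,0,0,0,0,1]
    - [0,-0.008,0,0,0,0,1]
    - [0,-0.012,0,0,0,0,1]
    - [0,-0.012,0,0,0,0,1]
    - [0,-0.012,0,0,0,0,1]

```text
t: 41.7
tcp_pos: [0.4942, 0.0935, 0.0569]
tool_rot: [0.039, 0.999, -0.0, 0.0]
force: [-0.2, 0.4, -0.9]
finger_gap: 0.222
gripper_force: 59.4
```

Call:
apply_moves:
  plan:
    - [0,-0.012,0,0,0,0,1]
    - [0,-0.012,0,0,0,0,1]
    - [0,-0.012,0,0,0,0,1]
    - [0,-0.012,0,0,0,0,1]
    - [0,-0.012,0,0,0,0,1]
    - [0,-0.012,0,0,0,0,1]
    - [0,-0.012,0,0,0,0,1]
    - [0,-0.012,0,0,0,0,1]

```text
t: 42.7
tcp_pos: [0.4867, -0.002, 0.0567]
tool_rot: [0.038, 0.999, -0.0, 0.0]
force: [-0.7, 0.5, 0.0]
finger_gap: 0.228
gripper_force: 59.4
```

Call:
apply_moves:
  plan:
    - [0,-0.012,0,0,0,0,1]
    - [0,-0.012,0,0,0,0,1]
    - [0,-0.012,0,0,0,0,1]
    - [0,-0.012,0,0,0,0,1]
    - [0,-0.012,0,0,0,0,1]
    - [0,-0.012,0,0,0,0,1]
    - [0,-0.012,0,0,0,0,1]
    - [0,-0.012,0,0,0,0,1]

```text
t: 43.7
tcp_pos: [0.4794, -0.0977, 0.0567]
tool_rot: [0.038, 0.999, -0.0, 0.0]
force: [-0.4, -0.9, -0.4]
finger_gap: 0.224
gripper_force: 59.4
```

Call:
apply_moves:
  plan:
    - [0,-0.005,0,0,0,0,1]
    - [0,0,0,0,0,0,1]
    - [0,0,-0.04,0,0,0,1]
    - [0,0,-0.04,0,0,0,1]
    - [0,0,0,0,0,0,1]

```text
t: 44.32
tcp_pos: [0.4808, -0.1021, 0.1392]
tool_rot: [0.038, 0.999, -0.001, 0.003]
force: [-0.2, -0.1, -0.9]
finger_gap: 0.227
gripper_force: 59.5
```

```bash
python3 - <<'E'
from h import *
offc("t15"); to([.6945,.0104,.14],.06)
E
```

```text
27 [335.9 192.6] [ 0.5907 -0.1101] uv [ 0.074 -0.149]
11 [328.7 195.3] [ 0.5852 -0.0943] uv [ 0.068 -0.134]
76 [338.3 264.3] [ 0.4361 -0.1091] uv [-0.08 -0.16]
shift [-0.2058  0.1281 -0.0019] turn z 1.4346961251946744 yang 1.4947 tilt [ 0.0025 -0.0011] p [ 0.4796 -0.1017  0.1377]
```

Call:
apply_moves:
  plan:
    - [-0.0417,0.0241,0,0,0,0,1]
    - [-0.0417,0.0241,0,0,0,0,1]
    - [-0.0417,0.0241,0,0,0,0,1]
    - [-0.0417,0.0241,0,0,0,0,1]
    - [-0.0417,0.0241,0,0,0,0,1]
    - [0,0,0,0,0,0.169,1]
    - [0,0,0,0,0,0.169,1]
    - [0,0,0,0,0,0.169,1]

```text
t: 45.38
tcp_pos: [0.6945, 0.0031, 0.1334]
tool_rot: [0.29, 0.957, -0.0, -0.003]
force: [0.1, -0.5, -1.1]
finger_gap: 0.225
gripper_force: 59.5
```

Call:
apply_moves:
  plan:
    - [0,0,0,0,0,0.169,1]
    - [0,0,0,0,0,0.169,1]
    - [0,0,0,0,0,0.169,1]
    - [0,0,0,0,0,0.169,1]
    - [0,0,0,0,0,0.169,1]
    - [0,0,0,0,0,0,1]
    - [0,0,0,0,0,0,1]

```text
t: 46.25
tcp_pos: [0.6954, 0.0026, 0.1352]
tool_rot: [0.654, 0.756, -0.001, -0.001]
force: [-0.3, 0.1, -1.3]
finger_gap: 0.224
gripper_force: 59.5
```

```bash
python3 - <<'E'
from h import *
snap("w16"); offc("t16"); to([.697,.002,.0362],.142)
E
```

```text
21 [335.6 192.3] [ 0.5913 -0.1094] uv [ 0.075 -0.149]
10 [328.6 195.3] [ 0.5852 -0.094 ] uv [ 0.068 -0.134]
24 [325.1 260.9] [ 0.444  -0.0811] uv [-0.074 -0.132]
22 [332.5 260.3] [ 0.445 -0.097] uv [-0.072 -0.148]
shift [-0.0006  0.0012  0.0997] turn z 0.0015828726090316714 yang 0.1436 tilt [-0.0012  0.0002] p [0.6958 0.0024 0.1359]
```

Four offcuts are seen in the pan area and none on the plate. Setting the block down.

Call:
apply_moves:
  plan:
    - [0,0.001,0.05,0,0,0,1]
    - [0,0,0.03,0,0,0,1]
    - [0,0,0.012,0,0,0,1]
    - [0,0,0.004,0,0,0,1]
    - [0,0,0.001,0,0,0,1]
    - [0,0,0,0,0,0,1]

```text
t: 47.1
tcp_pos: [0.6982, 0.0023, 0.0412]
tool_rot: [0.655, 0.756, 0.001, 0.001]
force: [-0.1, 0.2, -1.6]
finger_gap: 0.223
gripper_force: 59.5
```

Call:
apply_moves:
  plan:
    - [0,0,0.001,0,0,0,1]
    - [0,0,0.001,0,0,0,1]
    - [0,0,0,0,0,0,1]

```text
t: 47.48
tcp_pos: [0.6971, 0.0025, 0.0378]
tool_rot: [0.655, 0.755, -0.0, -0.0]
force: [-0.0, -0.4, -1.5]
finger_gap: 0.225
gripper_force: 59.5
```

Call:
apply_moves:
  plan:
    - [0,0,0.001,0,0,0,1]
    - [0,0,0.001,0,0,0,1]
    - [0,0,0.001,0,0,0,1]
    - [0,0,0,0,0,0,1]

```text
t: 47.98
tcp_pos: [0.6971, 0.0024, 0.0352]
tool_rot: [0.655, 0.755, -0.0, 0.0]
force: [-2.5, 0.6, 3.6]
finger_gap: 0.23
gripper_force: 60.0
```

Call:
apply_moves:
  plan:
    - [0,0,0,0,0,0,0.5]
    - [0,0,0,0,0,0,0.2]
    - [0,0,0,0,0,0,0.0]
    - [0,0,0,0,0,0,0.0]

```text
t: 48.48
tcp_pos: [0.6972, 0.0024, 0.0346]
tool_rot: [0.655, 0.755, -0.0, 0.0]
force: [-0.4, -0.2, 0.7]
finger_gap: 0.502
gripper_force: 0.0
```

Call:
apply_moves:
  plan:
    - [0,0,-0.03,0,0,0,0]
    - [0,0,-0.05,0,0,0,0]
    - [0,0,-0.05,0,0,0,0]
    - [0,0,-0.05,0,0,0,0]
    - [0,0,0,0,0,0,0]
    - [0,0,0,0,0,0,0]

```text
t: 49.22
tcp_pos: [0.6966, 0.0025, 0.2144]
tool_rot: [0.655, 0.755, -0.0, -0.0]
force: [-0.2, 0.2, -0.2]
finger_gap: 0.5
gripper_force: 0.0
```

```bash
python3 - <<'E'
from h import *
im,P=snap("w17"); t=snapshot("top")[:,:,::-1]; s=snapshot("side")[:,:,::-1].copy(); cv2.imwrite("pics/t17.png",t); cv2.imwrite("pics/s17.png",s)
v=np.vstack([np.hstack([cv2.resize(im,(400,300)),cv2.resize(s[140:290,190:390],(400,300),interpolation=2)]),np.hstack([cv2.resize(s[170:230,240:340],(500,300),interpolation=2),cv2.resize(t[160:290,380:480],(231,300),interpolation=2),np.zeros((300,69,3),np.uint8)])]); cv2.imwrite("pics/m17.png",v)
E
```

```text
(no output)
```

View pics/m17.png

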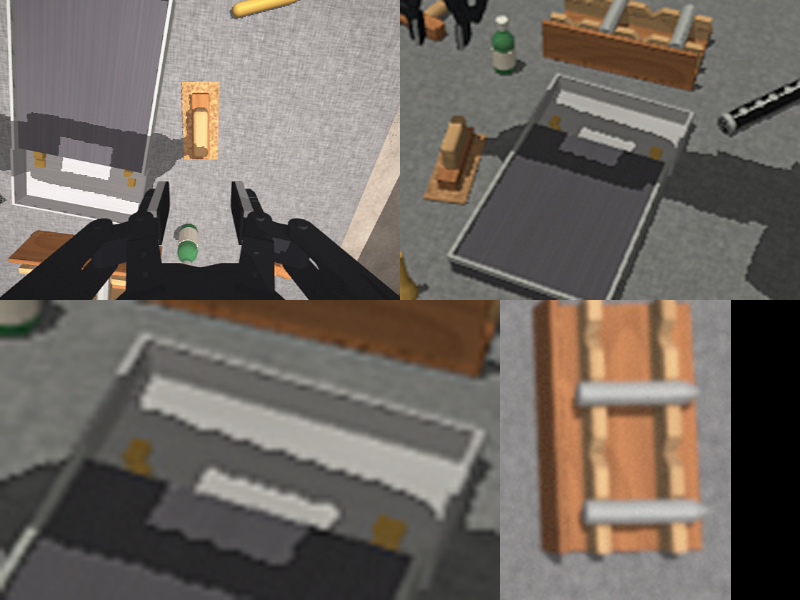

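```bash
python3 -c "
from station import *
print(sign_off())"
```

```text
the job is handed in; nothing more can be done
None
```

I handed the job in after about 49 s of robot time. Both drifts (only two were present) are in the rack with chamfered ends to the front, all four offcuts are in the pan, and the scraper block stands upright on its pad. Each drift was tried in the bore at one end only: the first's chamfer went in, the second's square end stopped at the mouth, and the pictures agreed. The judge's verdict was not shown.

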